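# Fit the bay covers to a wiring enclosure

## Task

Clear the tool tote from in front of the enclosure and stand it on the rubber mat. Then fit every cover plate from the plywood rack to the enclosure, one to a bay, handle outwards: set its foot in the channel with the top leaning out, then straighten it up under the tabs until it sits down in the channel and rests back against the top rail. Let no cover or the tote fall over, and leave the reel, the mug and the meter where they are.

Things in the scene. Friction and masses are not known exactly. Their poses are not given: they have to be found in the camera images.
- enclosure: Grey steel wiring-enclosure chassis, roof and rear panels off, fixed to the bench; 160 mm deep (x), 356 wide (y), 148 tall; origin at the centre of its underside; open front to its own -x. At the foot of the front a channel with four bays (86 mm pitch along y) takes cover plates. A seated cover rests its back on the top rail, leaning 6 to 9 degrees backwards, and stays by its weight.
- rail (a point): Middle of the front face of the enclosure's top rest rail, axes as the enclosure's. The rail runs across the whole front, 128 to 144 mm above the bench, its front face 17.5 mm behind the middle of the slot.
- tab (a point): Middle of the front lower edge of a flat retaining tab (one of five, 4 mm thick, underside 144 mm above the bench). Tabs jut forward over the slot to 10.5 mm in front of its middle and cover the outer 13 mm of each bay at both sides; the middle 54 mm are open from above. A cover does not go in vertically: its top must lean out 8 to 18 degrees (12 is best) to pass in front of the tabs.
- bay0 (a point): Middle of the slot floor of the enclosure's rightmost (-y) bay, 10 mm above the bench; axes as the enclosure's (x into the enclosure, y along the channel, z up). The slot is 11 mm wide (x), 12 mm deep and 80 mm long between partitions; its front lip ends in a flare, 30 degrees from upright, to 30 mm above the bench, out to 14 mm in front of this point.
- bay1 (a point): Middle of the slot floor of the enclosure's second from the right bay, 10 mm above the bench; axes as the enclosure's (x into the enclosure, y along the channel, z up). The slot is 11 mm wide (x), 12 mm deep and 80 mm long between partitions; its front lip ends in a flare, 30 degrees from upright, to 30 mm above the bench, out to 14 mm in front of this point.
- bay2 (a point): Middle of the slot floor of the enclosure's second from the left bay, 10 mm above the bench; axes as the enclosure's (x into the enclosure, y along the channel, z up). The slot is 11 mm wide (x), 12 mm deep and 80 mm long between partitions; its front lip ends in a flare, 30 degrees from upright, to 30 mm above the bench, out to 14 mm in front of this point.
- bay3 (a point): Middle of the slot floor of the enclosure's leftmost (+y) bay, 10 mm above the bench; axes as the enclosure's (x into the enclosure, y along the channel, z up). The slot is 11 mm wide (x), 12 mm deep and 80 mm long between partitions; its front lip ends in a flare, 30 degrees from upright, to 30 mm above the bench, out to 14 mm in front of this point.
- rack: Plywood rack, fixed, 270 x 96 mm, in which the covers stand one behind another. Origin at the centre of its underside; four slots across it (along its y) at x = -77, -13, 51 and 115 mm, each 8 mm wide and 24 mm deep with its floor 18 mm above the bench (slat tops at 42 mm). A slot may be empty. With the covers nearer its -x end gone, the next handle is free all round.
- cover0: Aluminium cover plate, 5 mm thick (x), 74 wide (y), 128 tall (z), 0.2 kg, with a black D-handle on its front (-x) face. Origin at the middle of its lower edge. Starts standing in a rack slot, leaning up to 8 degrees, handle towards the rack's -x. May be absent.
- cover0_handle (a point): Point in that cover's handle bar, 42.5 mm in front of its origin and 105 mm above its lower edge. The bar is upright, 12 mm wide (y), 14 deep (x), from 55 to 125 mm above the lower edge, with 12 mm wide limbs to the plate at both ends: it can be pinched across y from above.
- cover1: Aluminium cover plate, 5 mm thick (x), 74 wide (y), 128 tall (z), 0.2 kg, with a black D-handle on its front (-x) face. Origin at the middle of its lower edge. Starts standing in a rack slot, leaning up to 8 degrees, handle towards the rack's -x. May be absent.
- cover1_handle (a point): Point in that cover's handle bar, 42.5 mm in front of its origin and 105 mm above its lower edge. The bar is upright, 12 mm wide (y), 14 deep (x), from 55 to 125 mm above the lower edge, with 12 mm wide limbs to the plate at both ends: it can be pinched across y from above.
- cover2: Aluminium cover plate, 5 mm thick (x), 74 wide (y), 128 tall (z), 0.2 kg, with a black D-handle on its front (-x) face. Origin at the middle of its lower edge. Starts standing in a rack slot, leaning up to 8 degrees, handle towards the rack's -x. May be absent.
- cover2_handle (a point): Point in that cover's handle bar, 42.5 mm in front of its origin and 105 mm above its lower edge. The bar is upright, 12 mm wide (y), 14 deep (x), from 55 to 125 mm above the lower edge, with 12 mm wide limbs to the plate at both ends: it can be pinched across y from above.
- cover3: Aluminium cover plate, 5 mm thick (x), 74 wide (y), 128 tall (z), 0.2 kg, with a black D-handle on its front (-x) face. Origin at the middle of its lower edge. Starts standing in a rack slot, leaning up to 8 degrees, handle towards the rack's -x. May be absent.
- cover3_handle (a point): Point in that cover's handle bar, 42.5 mm in front of its origin and 105 mm above its lower edge. The bar is upright, 12 mm wide (y), 14 deep (x), from 55 to 125 mm above the lower edge, with 12 mm wide limbs to the plate at both ends: it can be pinched across y from above.
- tote: Small loose plywood tool tote with hand tools fixed in it, 90 x 130 mm, 0.55 kg, origin at the centre of its underside. Sides to 48 mm; over it a round wooden handle, 16 mm thick, along its y between two end boards, axis 112 mm above the underside, 118 mm clear between the end boards. Starts in front of the enclosure's bays.
- mat: Black rubber mat on the bench, fixed, 150 x 200 x 3 mm, origin at the centre of its underside.
- reel: Bystander: empty black plastic cable reel, 90 mm across, 50 mm tall; origin under its centre.
- mug: Bystander: white mug, 76 mm across, 92 mm tall; origin under its centre.
- meter: Bystander: black hand multimeter lying flat, 150 x 80 x 36 mm; origin under its centre.

How it is judged:
By the outcome, as a careful person would: the job done as asked, in the order asked, and still so for the second after the job is handed in, with the robot touching nothing.
Of cover0, cover1, cover2, cover3 only 3 to 4 are there at a start; the rules pass over those that are not, and their reading is None.
At some moment in a run one of tote may be knocked a few centimetres aside while the robot is not near it.
It also fails if it takes over 210 s, if anything falls off the work surface, if the arm or the gripper's body presses on something with over 40 N, if the wrist force passes 120 N, or if a joint passes its speed limit or range.

## Robot

A 6-joint arm with a two-finger parallel gripper is mounted at the origin on the work surface. World frame = base frame: x ahead of the robot, y to its left, z up, the work surface at z = 0. Lengths are in m, angles in rad, forces in N, time in s.
With the tool pointing down it reaches from about 0.35 to 0.775 m from the base axis. Payload 7.3 kg.
Tool frame: the origin (TCP) lies on the centre line of the jaws, within the pads' length; the fingertips stand 14 mm ahead of it and the grasp point (between the pads) lies 5 mm behind it; z points along the fingers, y is the line along which they close (so a half turn about z gives the same grasp; the last joint's range is limited). The gripper opens to 92 mm and grips with 3 to 60 N. Pads are 19 mm wide; open, the fingers measure 130 mm over their backs; the gripper's body (75 mm by 190 mm) begins 47 mm behind the grasp point.
Start: joints at [-1.431, 0.342, 1.524, -0, 1.275, -0.146], TCP at [0.148, -0.504, 0.241] pointing down, gripper open.
Joint ranges: [-2.53, 2.53], [-0.77, 2.02], [0.04, 2.7], [-1, 4.14], [0.28, 2.66], [-3.11, 3.11]. Speed limits (rad/s): [2.57, 2.57, 3.14, 3.14, 3.14, 3.14].

## Interface

Orientations are given as a unit quaternion [x, y, z, w].
In Python, from workcell import r gives the robot as it stands. The module is installed in compiled form; this text tells all that it offers.
- The arm moves only by the tool servo_tool, never from a script. Its argument "motion" is a list of rows, each an object with "xyz": the shift along the world's x, y, z in m, a list of three; "angular": the turn, a rotation vector about the world's x, y, z in rad, a list of three. A call has 1 to 20 rows; each row is the pose to reach, as a shift and turn from the pose commanded when the call began; what a row does not reach only later rows make up. A row lasts 1/12 s, in which the tool goes at most 41.7 mm and 7.16 degrees, less where a joint would pass 70% of its speed; a pose out of reach is approached as far as the arm can. A call with a gripper value outside its range is refused whole. "gripper" is the finger opening in m, from 0 to 0.0918, set as the call begins (left out, the last holds). The fingers move at their own pace and stop on an object; "squeeze" is the grip in N (left out, the last holds). Time passes only in rows, so rows that repeat a pose let the fingers close. It gives the time, the measured TCP pose, the force, the opening and the grip force at its end, in the units of the state.
- r.get_obs(): the state, without advancing time (a new reading comes with each control period).
- r.get_image(name): name is "scene" or "top"; returns (picture, depth): 384x512x3 uint8, red, green, blue; 384x512 float32, m along the optical axis (not along the pixel's ray), 0 where there is no reading.
- r.calibration(name): a dict with "fx", "fy", "cx", "cy" (pixels), "cam_to_world" (4x4, takes a point from camera to world coordinates). Camera axes: x right, y down, z forward; pixel columns grow to the right and rows downward; lengths in m; the calibration is good to about 2 mm. A picture is of the moment at which its call begins. calibration takes no time and is no camera call.
- r.close_job(): hands the job in; it is judged then, once.
Trained networks look in the newest picture that a camera, given by its name, has taken for a name from the list of things; names that differ only in an ending like _2 or _b are one class to them, and where a whole thing is asked for, a point or a joint stands for the part that bears it (a point fixed in the world has none). Each returns a list of dicts, best first, with "conf" (0 to 1); they miss things now and then, are a little off and sometimes report something else, mostly with a low value. They report only what shows in the picture. A call takes as long as a camera call.
- r.recognise(label, camera): "centre" ([column, row] in pixels, amid what is visible of it).
- r.masks_of(label, camera): "region" (384x512 bool, what is visible of it) and "centre" ([column, row] in pixels, amid what is visible of it).
- r.spot_point(label, camera): "centre" ([column, row] in pixels: a listed point, or the origin of a listed thing).
The state is a dict: "time": time; "qpos": joint angles; "joint_velocities": joint speeds; "joint_efforts": joint torques, N m; "ee_pos": TCP position; "ee_rot": TCP orientation; "ft_force": force on the tool from outside, world axes, zero at the start; "wrist_torque": the same for the moment, N m; "opening": finger opening in m; "finger_force": force on a finger pad.
Only numpy, scipy, OpenCV 4.12 (cv2) and the standard library are available. Lean on these libraries where they do the work, as an engineer would, in place of code of your own. Each camera call takes 0.05 s, during which the arm holds its last target. There are 200 camera calls.

## Working session

There is one attempt and no reset: what is moved stays moved. The work goes in short steps, Python scripts to look and compute and a tool call to move; the robot and the scene stay as the last step left them, time stands still between calls to the robot, and variables do not carry over. Pictures are saved under pics/ and viewed, at most 14 in all, crops included, and the job is handed in when it is done.

Besides the shell and the picture viewer there is one more tool, called by a JSON object that holds its "method" and its "body". servo_tool: Moves the arm, as the interface text tells. Its arguments: {"type":"object","properties":{"motion":{"type":"array"},"gripper":{"type":"number"},"squeeze":{"type":"number"}},"required":["motion"]}

```bash
mkdir -p pics
cat > h.py <<'E'
import numpy as np, cv2
from workcell import r
def snap(cam,fn=None):
    im,d=r.get_image(cam)
    if fn: cv2.imwrite('pics/'+fn,cv2.cvtColor(im,cv2.COLOR_RGB2BGR))
    return im,d
def cloud(cam,d):
    c=r.calibration(cam); v,u=np.mgrid[:384,:512]
    P=np.stack([(u-c['cx'])/c['fx']*d,(v-c['cy'])/c['fy']*d,d,np.ones_like(d)],-1)
    W=P@np.array(c['cam_to_world']).T
    W=W[...,:3].copy(); W[d<=0]=np.nan
    return W
def proj(cam,p):
    c=r.calibration(cam); q=np.linalg.inv(np.array(c['cam_to_world']))@np.append(p,1)
    return c['fx']*q[0]/q[2]+c['cx'],c['fy']*q[1]/q[2]+c['cy']
def ray_z(cam,uv,z):
    c=r.calibration(cam); T=np.array(c['cam_to_world'])
    d=T[:3,:3]@np.array([(uv[0]-c['cx'])/c['fx'],(uv[1]-c['cy'])/c['fy'],1]); o=T[:3,3]
    return o+d*(z-o[2])/d[2]
E
python3 - <<'E'
from h import *
np.set_printoptions(precision=3,suppress=True)
for cam in('scene','top'):
    im,d=snap(cam,cam+'0.png'); W=cloud(cam,d); print(cam,np.array(r.calibration(cam)['cam_to_world'])[:3,3], (d>0).mean())
    for l,z in [('enclosure',0),('rack',0),('tote',0),('mat',0),('reel',0),('mug',0),('meter',0),('bay0',.01),('bay1',.01),('bay2',.01),('bay3',.01),('rail',.136),('tab',.144),('cover0_handle',.125),('cover0',.02)]:
        for o in r.spot_point(l,cam)[:5]:
            print(l,round(o['conf'],2),np.round(o['centre']),ray_z(cam,o['centre'],z)[:2])
print(r.get_obs()['ee_rot'],r.get_obs()['time'])
E
```

```text
scene [1.608 0.49  1.144] 0.9954121907552084
enclosure 0.74 [245. 240.] [0.705 0.017]
rack 0.62 [346. 236.] [0.536 0.342]
tote 0.67 [266. 208.] [0.525 0.018]
mat 0.81 [198. 179.] [ 0.477 -0.316]
reel 0.58 [373. 276.] [0.674 0.475]
reel 0.43 [252. 203.] [ 0.519 -0.042]
mug 0.75 [355. 191.] [0.283 0.307]
mug 0.62 [169. 216.] [ 0.718 -0.303]
meter 0.8 [142. 191.] [ 0.637 -0.487]
bay0 0.88 [283. 238.] [0.648 0.141]
bay0 0.69 [223. 212.] [ 0.621 -0.12 ]
bay0 0.66 [264. 229.] [0.636 0.062]
bay1 0.88 [283. 238.] [0.648 0.141]
bay1 0.69 [223. 212.] [ 0.621 -0.12 ]
bay1 0.66 [264. 229.] [0.636 0.062]
bay2 0.88 [283. 238.] [0.648 0.141]
bay2 0.69 [223. 212.] [ 0.621 -0.12 ]
bay2 0.66 [264. 229.] [0.636 0.062]
bay3 0.88 [283. 238.] [0.648 0.141]
bay3 0.69 [223. 212.] [ 0.621 -0.12 ]
bay3 0.66 [264. 229.] [0.636 0.062]
rail 0.86 [253. 205.] [0.656 0.026]
rail 0.71 [374. 274.] [0.779 0.479]
tab 0.68 [354. 221.] [0.597 0.366]
tab 0.64 [252. 196.] [0.622 0.009]
cover0_handle 0.97 [359. 189.] [0.412 0.338]
cover0 0.81 [354. 218.] [0.454 0.348]
cover0 0.8 [338. 253.] [0.646 0.341]
top [ 0.464 -0.019 
[... 775 characters left out ...]
 0.27 [360. 225.] [ 0.469 -0.315]
bay2 0.74 [207. 167.] [0.641 0.142]
bay2 0.71 [265. 172.] [ 0.626 -0.033]
bay2 0.64 [294. 173.] [ 0.622 -0.119]
bay2 0.62 [235. 167.] [0.64  0.058]
bay2 0.27 [360. 225.] [ 0.469 -0.315]
bay3 0.74 [207. 167.] [0.641 0.142]
bay3 0.71 [265. 172.] [ 0.626 -0.033]
bay3 0.64 [294. 173.] [ 0.622 -0.119]
bay3 0.62 [235. 167.] [0.64  0.058]
bay3 0.27 [360. 225.] [ 0.469 -0.315]
rail 0.68 [246. 156.] [0.655 0.019]
tab 0.97 [247. 166.] [0.626 0.018]
tab 0.48 [135. 188.] [0.564 0.317]
cover0_handle 0.95 [131. 247.] [0.406 0.328]
cover0 0.83 [142. 227.] [0.46  0.328]
cover0 0.53 [138. 186.] [0.581 0.344]
cover0 0.52 [136. 160.] [0.658 0.352]
[0.99  0.142 0.    0.   ] 1.6
```

```bash
python3 -c "
import cv2,numpy as np
a=cv2.imread('pics/scene0.png');b=cv2.imread('pics/top0.png')
print(a.shape)"; ls pics
```

```text
(384, 512, 3)
scene0.png
top0.png
```

View pics/scene0.png

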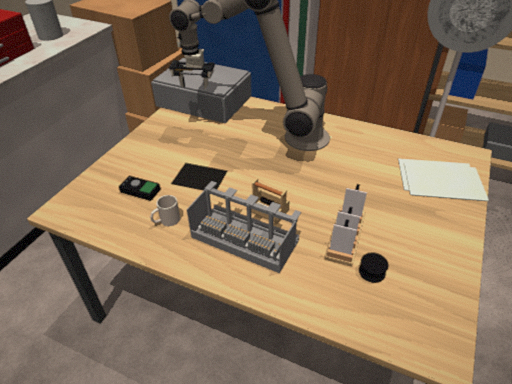

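View pics/top0.png

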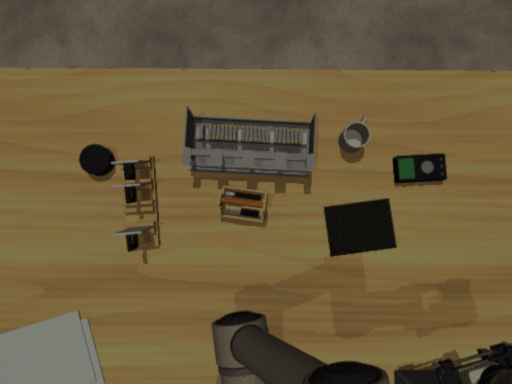

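The scene picture shows three covers in the rack at about (345,215), the tote at (268,198) in front of the enclosure at (243,230), and the mat at (200,177). The top picture agrees: plates at rows 232, 186 and 162 near column 135, so rack slot 2 looks empty. The tote handle is at (243,203) and the mat at (360,227).

```bash
cat >> h.py <<'E'
def avg(cam,n=4):
    D=[r.get_image(cam) for _ in range(n)]
    d=np.stack([x[1] for x in D]); d=np.where(d>0,d,np.nan)
    return D[-1][0],np.nan_to_num(np.nanmedian(d,0))
E
python3 - <<'E'
from h import *
np.set_printoptions(precision=4,suppress=True)
im,d=avg('top'); W=cloud('top',d)
im2,d2=avg('scene'); W2=cloud('scene',d2)
np.savez('c0.npz',W=W,W2=W2,im=im,im2=im2)
z=W[...,2]; Z=W2[...,2]
print('bench z',np.nanmedian(z[250:300,200:300]),np.nanstd(z[250:300,180:300]),np.nanmedian(Z[290:300,240:300]))
# tote handle
def box(W,x0,x1,y0,y1,z0,z1): 
    m=(W[...,0]>x0)&(W[...,0]<x1)&(W[...,1]>y0)&(W[...,1]<y1)&(W[...,2]>z0)&(W[...,2]<z1); return m
for n,A in(('top',W),('scene',W2)):
    m=box(A,.45,.6,-.06,.1,.095,.135); p=A[m]; print('tote',n,len(p)); print(cv2.minAreaRect(p[:,:2].astype(np.float32)*1000),np.percentile(p[:,2],[5,50,95]),p.mean(0))
m=box(W,.58,.7,-.2,.22,.135,.16);p=W[m];print('encl top',len(p),cv2.minAreaRect(p[:,:2].astype(np.float32)*1000),np.histogram(p[:,2],8))
m=box(W,.58,.85,-.25,.25,.08,.2);p=W[m];print('encl all',cv2.minAreaRect(p[:,:2].astype(np.float32)*1000))
for (x0,x1) in((.38,.5),(.53,.61),(.61,.68)):
    m=box(W,x0,x1,.26,.42,.125,.17);p=W[m];k=im[m].mean(1); print('cov',len(p),'bright',cv2.minAreaRect(p[k>90][:,:2].astype(np.float32)*1000),'z',p[k>90][:,2].mean(),'dark',p[k<60].mean(0),(k<60).sum(),cv2.minAreaRect(p[k<60][:,:2].astype(np.float32)*1000))
M=r.masks_of('mat','top')[0]['region']; q=W[M&(np.abs(z)<.02)]; print('mat',cv2.minAreaRect(q[:,:2].astype(np.float32)*1000),q.mean(0))
c=cv2.cvtColor(im[90:260,80:400],cv2.COLOR_RGB2BGR); cv2.imwrite('pics/crop1.png',cv2.resize(c,None,fx=2.5,fy=2.5,interpolation=cv2.INTER_CUBIC))
E
```

```text
bench z -0.0003379423952963867 0.0014402420907425465 0.0006877115935950417
tote top 317
((529.8145751953125, 32.55322265625), (129.79608154296875, 33.083656311035156), 82.38678741455078) [0.1131 0.1185 0.1254] [0.5301 0.0341 0.1188]
tote scene 199
((531.2566528320312, 32.01018524169922), (129.85256958007812, 37.15045166015625), 83.17607116699219) [0.1011 0.1175 0.1251] [0.5359 0.0336 0.116 ]
encl top 1472 ((656.4425659179688, 12.83984375), (358.5622863769531, 82.81767272949219), 89.9400634765625) (array([ 13,  13,  22, 166, 335, 386, 461,  76]), array([0.135 , 0.1371, 0.1391, 0.1412, 0.1433, 0.1453, 0.1474, 0.1495,
       0.1515]))
encl all ((702.533447265625, 11.180511474609375), (356.074951171875, 162.59909057617188), 87.31409454345703)
cov 178 bright ((444.7193298339844, 334.2847595214844), (4.6361260414123535, 69.47415924072266), 5.073429107666016) z 0.1449965137615803 dark [0.4207 0.3281 0.1377] 98 ((429.72161865234375, 324.79022216796875), (32.41553497314453, 66.59178924560547), 60.318782806396484)
cov 190 bright ((572.4335327148438, 342.2550048828125), (4.684751510620117, 72.36363220214844), 4.4808173179626465) z 0.14467594999191993 dark [0.5673 0.3386 0.1375] 129 ((570.4407958984375, 325.629150390625), (78.91034698486328, 43.56782531738281), 4.426376819610596)
cov 119 bright ((636.7202758789062, 345.3477783203125), (4.515018939971924, 69.7406005859375), 4.893102169036865) z 0.14513792588173757 dark [0.6221 0.343  0.1391] 54 ((624.2783203125, 329.7264709472656), (23.075580596923828, 44.327659606933594), 11.512679100036621)
mat ((464.7237548828125, -316.8443603515625), (149.5812530517578, 200.18655395507812), 7.992832660675049) [ 0.4647 -0.316   0.0026]h.py:23: RuntimeWarning: All-NaN slice encountered
  return D[-1][0],np.nan_to_num(np.nanmedian(d,0))
```

View pics/crop1.png

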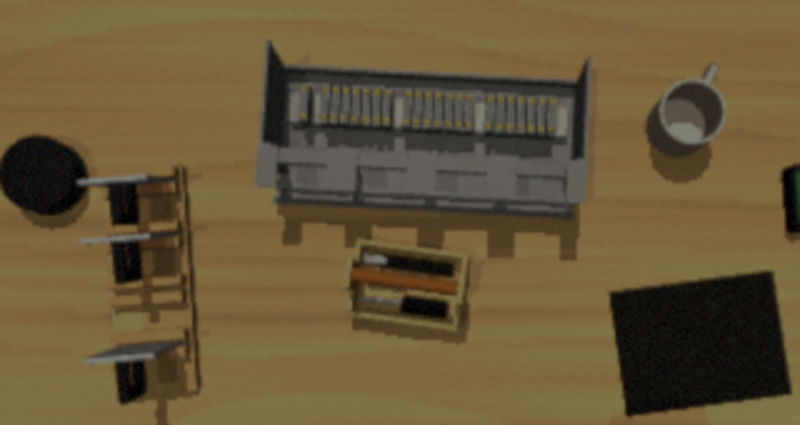

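The crop shows the enclosure turned about -2.7°, the tote handle along (352,270)–(456,287) and the mat at (700,340). The covers stand at rows 350, 238 and 181, handles towards the robot. I start with the tote.

{"method": "servo_tool", "body": {"motion": [{"xyz": [0.03, 0.04, 0.01], "angular": [0, 0, 0.09]}, {"xyz": [0.382, 0.537, 0.0], "angular": [0, 0, 1.161]}, {"xyz": [0.382, 0.537, 0.0], "angular": [0, 0, 1.161]}, {"xyz": [0.382, 0.537, 0.0], "angular": [0, 0, 1.161]}, {"xyz": [0.382, 0.537, 0.0], "angular": [0, 0, 1.161]}, {"xyz": [0.382, 0.537, 0.0], "angular": [0, 0, 1.161]}, {"xyz": [0.382, 0.537, 0.0], "angular": [0, 0, 1.161]}, {"xyz": [0.382, 0.537, 0.0], "angular": [0, 0, 1.161]}, {"xyz": [0.382, 0.537, 0.0], "angular": [0, 0, 1.161]}, {"xyz": [0.382, 0.537, 0.0], "angular": [0, 0, 1.161]}, {"xyz": [0.382, 0.537, 0.0], "angular": [0, 0, 1.161]}, {"xyz": [0.382, 0.537, 0.0], "angular": [0, 0, 1.161]}, {"xyz": [0.382, 0.537, 0.0], "angular": [0, 0, 1.161]}, {"xyz": [0.382, 0.537, 0.0], "angular": [0, 0, 1.161]}, {"xyz": [0.382, 0.537, 0.0], "angular": [0, 0, 1.161]}, {"xyz": [0.382, 0.537, 0.0], "angular": [0, 0, 1.161]}, {"xyz": [0.382, 0.537, 0.0], "angular": [0, 0, 1.161]}, {"xyz": [0.382, 0.537, 0.0], "angular": [0, 0, 1.161]}, {"xyz": [0.382, 0.537, 0.0], "angular": [0, 0, 1.161]}], "gripper": 0.055}}

```text
time: 3.63
ee_pos: [0.5297, 0.0332, 0.2405]
ee_rot: [0.749, 0.662, -0.0, -0.0]
ft_force: [-0.1, 0.6, -0.4]
opening: 0.0548
finger_force: 0.0
```

Run:
```python
from h import *
im,d=snap('scene'); A=cloud('scene',d)
m=(A[...,0]>.45)&(A[...,0]<.6)&(A[...,1]>-.1)&(A[...,1]<.15)&(A[...,2]>.095)&(A[...,2]<.135);p=A[m];print(len(p),cv2.minAreaRect(p[:,:2].astype(np.float32)*1000))
```

```text
198 ((532.6633911132812, 31.71426773071289), (130.96749877929688, 39.42235565185547), 83.40719604492188)
```

Unmoved. Descend and grip, then lift.

{"method": "servo_tool", "body": {"motion": [{"xyz": [0, 0, -0.04], "angular": [0, 0, 0]}, {"xyz": [0, 0, -0.08], "angular": [0, 0, 0]}, {"xyz": [0, 0, -0.11], "angular": [0, 0, 0]}, {"xyz": [0, 0, -0.125], "angular": [0, 0, 0]}, {"xyz": [0, 0, -0.133], "angular": [0, 0, 0]}, {"xyz": [0, 0, -0.133], "angular": [0, 0, 0]}, {"xyz": [0, 0, -0.133], "angular": [0, 0, 0]}]}}

```text
time: 4.27
ee_pos: [0.5304, 0.0325, 0.1086]
ee_rot: [0.75, 0.661, 0.0, 0.0]
ft_force: [-0.0, -0.2, 0.0]
opening: 0.055
finger_force: 0.0
```

{"method": "servo_tool", "body": {"motion": [{"xyz": [0, 0, 0], "angular": [0, 0, 0]}, {"xyz": [0, 0, 0], "angular": [0, 0, 0]}, {"xyz": [0, 0, 0], "angular": [0, 0, 0]}, {"xyz": [0, 0, 0], "angular": [0, 0, 0]}, {"xyz": [0, 0, 0], "angular": [0, 0, 0]}, {"xyz": [0, 0, 0], "angular": [0, 0, 0]}, {"xyz": [0, 0, 0.005], "angular": [0, 0, 0]}, {"xyz": [0, 0, 0.02], "angular": [0, 0, 0]}, {"xyz": [0, 0, 0.04], "angular": [0, 0, 0]}, {"xyz": [0, 0, 0.06], "angular": [0, 0, 0]}, {"xyz": [0, 0, 0.06], "angular": [0, 0, 0]}], "gripper": 0.0, "squeeze": 40}}

```text
time: 5.18
ee_pos: [0.5316, 0.0332, 0.1709]
ee_rot: [0.75, 0.662, 0.002, 0.002]
ft_force: [1.8, 0.5, -4.7]
opening: 0.0149
finger_force: 40.0
```

{"method": "servo_tool", "body": {"motion": [{"xyz": [-0.002, -0.01, 0], "angular": [0, 0, 0.008]}, {"xyz": [-0.006, -0.03, 0], "angular": [0, 0, 0.023]}, {"xyz": [-0.011, -0.057, 0], "angular": [0, 0, 0.043]}, {"xyz": [-0.016, -0.087, 0], "angular": [0, 0, 0.065]}, {"xyz": [-0.022, -0.117, 0], "angular": [0, 0, 0.088]}, {"xyz": [-0.028, -0.147, 0], "angular": [0, 0, 0.11]}, {"xyz": [-0.033, -0.177, 0], "angular": [0, 0, 0.133]}, {"xyz": [-0.039, -0.207, 0], "angular": [0, 0, 0.155]}, {"xyz": [-0.045, -0.237, 0], "angular": [0, 0, 0.178]}, {"xyz": [-0.05, -0.267, 0], "angular": [0, 0, 0.2]}, {"xyz": [-0.056, -0.295, 0], "angular": [0, 0, 0.22]}, {"xyz": [-0.061, -0.32, 0], "angular": [0, 0, 0.24]}, {"xyz": [-0.064, -0.338, 0], "angular": [0, 0, 0.255]}, {"xyz": [-0.066, -0.347, 0], "angular": [0, 0, 0.262]}, {"xyz": [-0.066, -0.35, 0], "angular": [0, 0, 0.263]}, {"xyz": [-0.066, -0.35, 0], "angular": [0, 0, 0.263]}, {"xyz": [-0.066, -0.35, -0.01], "angular": [0, 0, 0.263]}, {"xyz": [-0.066, -0.35, -0.03], "angular": [0, 0, 0.263]}, {"xyz": [-0.066, -0.35, -0.045], "angular": [0, 0, 0.263]}, {"xyz": [-0.066, -0.35, -0.05], "angular": [0, 0, 0.263]}]}}

```text
time: 6.85
ee_pos: [0.4631, -0.3141, 0.1147]
ee_rot: [0.656, 0.755, 0.0, -0.003]
ft_force: [-0.5, 0.2, -5.9]
opening: 0.0147
finger_force: 40.0
```

{"method": "servo_tool", "body": {"motion": [{"xyz": [0, 0, -0.003], "angular": [0, 0, 0]}, {"xyz": [0, 0, -0.006], "angular": [0, 0, 0]}, {"xyz": [0, 0, -0.008], "angular": [0, 0, 0]}, {"xyz": [0, 0, -0.009], "angular": [0, 0, 0]}, {"xyz": [0, 0, -0.009], "angular": [0, 0, 0]}]}}

```text
time: 7.27
ee_pos: [0.4644, -0.3155, 0.1126]
ee_rot: [0.656, 0.755, 0.0, 0.001]
ft_force: [-7.3, 9.6, 18.9]
opening: 0.0148
finger_force: 40.0
```

{"method": "servo_tool", "body": {"motion": [{"xyz": [0, 0, 0], "angular": [0, 0, 0]}, {"xyz": [0, 0, 0], "angular": [0, 0, 0]}, {"xyz": [0, 0, 0], "angular": [0, 0, 0]}, {"xyz": [0, 0, 0], "angular": [0, 0, 0]}, {"xyz": [0, 0, 0.01], "angular": [0, 0, 0]}, {"xyz": [0, 0, 0.04], "angular": [0, 0, 0]}, {"xyz": [0, 0, 0.08], "angular": [0, 0, 0]}, {"xyz": [0, 0, 0.12], "angular": [0, 0, 0]}, {"xyz": [-0.1, 0.12, 0.15], "angular": [0, 0, 0.1]}, {"xyz": [-0.1, 0.12, 0.15], "angular": [0, 0, 0.1]}, {"xyz": [-0.1, 0.12, 0.15], "angular": [0, 0, 0.1]}, {"xyz": [-0.1, 0.12, 0.15], "angular": [0, 0, 0.1]}, {"xyz": [-0.1, 0.12, 0.15], "angular": [0, 0, 0.1]}], "gripper": 0.05}}

```text
time: 8.35
ee_pos: [0.361, -0.1929, 0.2606]
ee_rot: [0.617, 0.787, 0.0, 0.0]
ft_force: [1.1, -0.5, -0.9]
opening: 0.0503
finger_force: 0.0
```

Run:
```python
from h import *
np.set_printoptions(precision=4,suppress=True)
im,d=avg('top',4); W=cloud('top',d); im2,d2=avg('scene',4); W2=cloud('scene',d2)
np.savez('c1.npz',W=W,W2=W2,im=im,im2=im2)
cv2.imwrite('pics/top1.png',cv2.resize(cv2.cvtColor(im[90:280,70:410],cv2.COLOR_RGB2BGR),None,fx=2.3,fy=2.3))
def box(W,x0,x1,y0,y1,z0,z1): 
    return (W[...,0]>x0)&(W[...,0]<x1)&(W[...,1]>y0)&(W[...,1]<y1)&(W[...,2]>z0)&(W[...,2]<z1)
p=W[box(W,.4,.54,-.42,-.22,.1,.135)];print('tote',len(p),cv2.minAreaRect(p[:,:2].astype(np.float32)*1000))
# covers: plane of back face from scene cam
for xt,yt in((.4447,.334),(.5724,.3422),(.6367,.3453)):
    best=None
    p=W2[box(W2,xt-.012,xt+.03,yt-.036,yt+.036,.05,.14)]
    for it in range(6):
        A=np.c_[p[:,1]-yt,p[:,2]-.146,np.ones(len(p))]; c=np.linalg.lstsq(A,p[:,0],rcond=None)[0]; e=p[:,0]-A@c; p=p[np.abs(e)<max(.003,2*e.std())] if it<5 else p
    print('plate back: dx/dy, dx/dz, x',c,len(p),e.std(),'lean deg',np.degrees(np.arctan(c[1])),'yaw',np.degrees(-np.arctan(c[0])))
    # handle points in top view: near column line
    m=box(W,xt-.06,xt-.01,yt-.03,yt+.03,.125,.155); q=W[m]; print('  handle top',len(q),cv2.minAreaRect(q[:,:2].astype(np.float32)*1000),q.mean(0))
# enclosure tabs/rail
p=W[box(W,.58,.68,-.2,.22,.1455,.153)]
np.save('tabs.npy',p)
for y in np.arange(-.17,.2,.01):
    q=p[np.abs(p[:,1]-y)<.005]
    if len(q): print(round(y,3),len(q),q[:,0].min().round(4),q[:,0].max().round(4),end=' | ')
print()
for cam in('top','scene'):
    for l,z in(('bay0',.01),('rail',.136),('tab',.144)):
        for o in r.spot_point(l,cam)[:5]: print(cam,l,round(o['conf'],2),ray_z(cam,o['centre'],z)[:2])
print(r.get_obs()['ee_pos'],r.get_obs()['ee_rot'],r.get_obs()['qpos'])
```

```text
tote 320 ((469.0926208496094, -315.5939636230469), (30.588563919067383, 131.43141174316406), 4.085437774658203)
plate back: dx/dy, dx/dz, x [-0.0852 -0.1165  0.4479] 363 0.001294171293097073 lean deg -6.646537851512704 yaw 4.871830341087011
  handle top 81 ((415.55145263671875, 330.37713623046875), (37.588661193847656, 12.168691635131836), 7.9867777824401855) [0.4164 0.3297 0.1372]
plate back: dx/dy, dx/dz, x [-0.0939 -0.1104  0.5757] 209 0.0012067058210025654 lean deg -6.301056895825884 yaw 5.362508127032615
  handle top 84 ((543.1366577148438, 338.7585754394531), (37.81980895996094, 12.655179977416992), 5.4879865646362305) [0.5439 0.3376 0.1372]
plate back: dx/dy, dx/dz, x [-0.0844 -0.1085  0.6401] 449 0.0011471184449020238 lean deg -6.193150302295038 yaw 4.823866770481408
  handle top 84 ((608.1889038085938, 343.5404052734375), (38.526119232177734, 11.918283462524414), 7.92116117477417) [0.6076 0.343  0.1376]
-0.16 53 0.6153 0.6698 | -0.15 61 0.6148 0.6588 | -0.14 22 0.6145 0.6585 | -0.13 3 0.6423 0.6559 | -0.12 1 0.645 0.645 | -0.11 1 0.6476 0.6476 | -0.1 1 0.653 0.653 | -0.09 11
[... 607 characters left out ...]
8 70 0.6291 0.6758 | 0.19 41 0.6296 0.6757 | 
top bay0 0.97 [0.6394 0.1404]
top bay0 0.93 [ 0.6351 -0.1157]
top bay0 0.83 [0.6377 0.069 ]
top bay0 0.67 [ 0.6253 -0.0314]
top rail 0.59 [0.646  0.0126]
top tab 0.73 [0.6208 0.0133]
scene bay0 0.97 [ 0.6269 -0.027 ]
scene bay0 0.97 [0.6391 0.1367]
scene bay0 0.94 [ 0.6202 -0.1221]
scene bay0 0.67 [0.6352 0.0513]
scene rail 0.92 [0.6645 0.0378]
scene rail 0.56 [0.7477 0.178 ]
scene rail 0.16 [ 0.7507 -0.3582]
scene tab 0.87 [0.622  0.0139]
[ 0.3641 -0.1968  0.2586] [ 0.6178  0.7863  0.     -0.0002] [-0.6813  0.1204  1.7682  0.0001  1.2534 -0.9202]h.py:23: RuntimeWarning: All-NaN slice encountered
  return D[-1][0],np.nan_to_num(np.nanmedian(d,0))
```

View pics/top1.png

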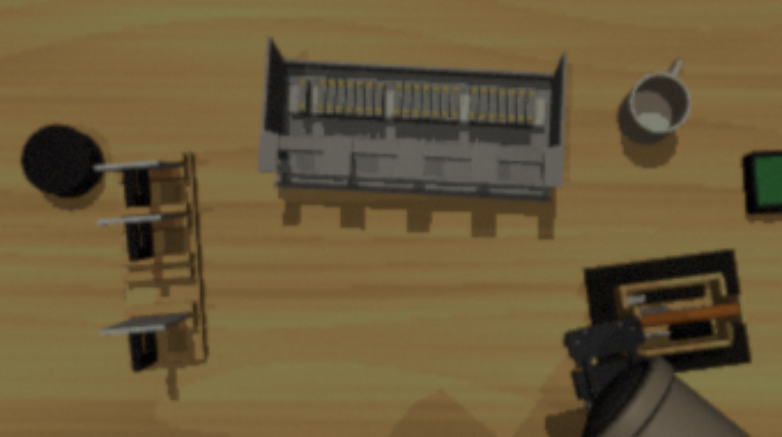

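The top view shows the tote standing on the mat at about (680,310) with clear margins; the enclosure front is now open. Next I plan the cover grasps and insertions with a helper.

```bash
cat > plan.py <<'E'
from h import *
from scipy.spatial.transform import Rotation as R
np.set_printoptions(precision=4,suppress=True)
YE=-.0436; SLOT=np.array([.632,.0135,.010])
def mat(Rm,p): T=np.eye(4); T[:3,:3]=Rm; T[:3,3]=p; return T
def tool():
    o=r.get_obs(); return mat(R.from_quat(o['ee_rot']).as_matrix(),o['ee_pos'])
def cover(p,yaw,lean): # lean out (top to -x) positive, rad
    return mat((R.from_euler('z',yaw)*R.from_euler('y',-lean)).as_matrix(),p)
def bay(i,ox,oz,leandeg,oy=0):
    B=mat(R.from_euler('z',YE).as_matrix(),SLOT)
    return B@cover([ox,(i-1.5)*.086+oy,oz],0,np.radians(leandeg))
def delta(Tt,T0=None):
    T0=tool() if T0 is None else T0
    return Tt[:3,3]-T0[:3,3],R.from_matrix(Tt[:3,:3]@T0[:3,:3].T).as_rotvec()
def show(name,Tt):
    x,a=delta(Tt); print(name,'xyz',x.round(4).tolist(),'ang',a.round(3).tolist())
G=.108  # grasp height on the bar
def grasp(C,tilt,back=0): # tool pose to grip cover C; tilt = tool lean-out (rad)
    yaw=np.arctan2(-C[0,1],C[1,1])
    rot=R.from_euler('z',yaw)*R.from_euler('y',-tilt)*R.from_matrix([[0,1,0],[1,0,0],[0,0,-1.]])
    g=(C@[-.0425,0,G,1])[:3]; M=rot.as_matrix()
    return mat(M,g+M[:,2]*(.005-back))
E
python3 - <<'E'
from plan import *
p=np.load('tabs.npy'); c,s=np.cos(YE),np.sin(YE)
q=(p[:,:2]-SLOT[:2])@np.array([[c,-s],[s,c]])
q=q[(q[:,0]<.005)]
for k in(-2,-1,0,1,2):
    t=q[np.abs(q[:,1]-k*.086)<.03]; print(k,t[:,1].min(),t[:,1].max(),t[:,1].mean(),'front',np.median(np.sort(t[:,0])[:8]))
C=cover([.4597,.3335,.018],.087,np.radians(6.4)); print('handle',(C@[-.0425,0,.105,1])[:3])
t=grasp(C,np.radians(10)); print(t)
print(np.arctan2(tool()[1,1],tool()[0,1]))
show('pre',grasp(C,np.radians(10),.1)); show('at',t)
E
```

```text
-2 -0.17690270744458175 -0.15487560408850684 -0.16591257048375388 front -0.009828717861386248
-1 -0.1008355113114016 -0.06896573903042023 -0.08471159721735061 front -0.010482379024888522
0 -0.014906270760042927 0.017060830405067617 0.001319769119471541 front -0.010172129765409847
1 0.0709436898983216 0.10298994546463579 0.08754272002139146 front -0.00920935025379736
2 0.15696252516570114 0.17864777687094197 0.16750177185244966 front -0.009795476393551508
handle [0.406  0.3288 0.1176]
[[-0.0869  0.9811  0.173   0.4065]
 [ 0.9962  0.0856  0.0151  0.3289]
 [ 0.      0.1736 -0.9848  0.1157]
 [ 0.      0.      0.      1.    ]]
0.23886486634148987
pre xyz [0.0251, 0.5242, -0.0444] ang [0.028, -0.173, -0.152]
at xyz [0.0424, 0.5257, -0.1429] ang [0.028, -0.173, -0.152]
```

```bash
sed -i 's/\[\[0,1,0\],\[1,0,0\],\[0,0,-1.\]\]/np.diag([-1,1,-1.])/; s/SLOT=np.array(\[.632,.0135/SLOT=np.array([.632,.0147/' plan.py
python3 - <<'E'
from plan import *
C=cover([.4597,.3343,.018],.087,np.radians(6.4))
show('pre',grasp(C,np.radians(10),.1)); show('at',grasp(C,np.radians(10)))
E
```

```text
pre xyz [0.0251, 0.525, -0.0444] ang [-0.111, -0.155, 1.415]
at xyz [0.0424, 0.5265, -0.1429] ang [-0.111, -0.155, 1.415]
```

{"method": "servo_tool", "body": {"motion": [{"xyz": [0.02, 0.025, 0], "angular": [0, 0, 0.08]}, {"xyz": [0.08, 0.2, 0.0], "angular": [-0.05, -0.07, 0.6]}, {"xyz": [0.08, 0.2, 0.0], "angular": [-0.05, -0.07, 0.6]}, {"xyz": [0.08, 0.2, 0.0], "angular": [-0.05, -0.07, 0.6]}, {"xyz": [0.08, 0.2, 0.0], "angular": [-0.05, -0.07, 0.6]}, {"xyz": [0.08, 0.2, 0.0], "angular": [-0.05, -0.07, 0.6]}, {"xyz": [0.08, 0.2, 0.0], "angular": [-0.05, -0.07, 0.6]}, {"xyz": [0.025, 0.525, -0.02], "angular": [-0.111, -0.155, 1.415]}, {"xyz": [0.025, 0.525, -0.02], "angular": [-0.111, -0.155, 1.415]}, {"xyz": [0.025, 0.525, -0.02], "angular": [-0.111, -0.155, 1.415]}, {"xyz": [0.025, 0.525, -0.02], "angular": [-0.111, -0.155, 1.415]}, {"xyz": [0.025, 0.525, -0.02], "angular": [-0.111, -0.155, 1.415]}, {"xyz": [0.025, 0.525, -0.02], "angular": [-0.111, -0.155, 1.415]}, {"xyz": [0.025, 0.525, -0.044], "angular": [-0.111, -0.155, 1.415]}, {"xyz": [0.025, 0.525, -0.044], "angular": [-0.111, -0.155, 1.415]}, {"xyz": [0.025, 0.525, -0.044], "angular": [-0.111, -0.155, 1.415]}, {"xyz": [0.025, 0.525, -0.044], "angular": [-0.111, -0.155, 1.415]}, {"xyz": [0.025, 0.525, -0.044], "angular": [-0.111, -0.155, 1.415]}, {"xyz": [0.025, 0.525, -0.044], "angular": [-0.111, -0.155, 1.415]}], "gripper": 0.045}}

```text
time: 10.63
ee_pos: [0.3898, 0.3271, 0.2152]
ee_rot: [-0.042, 0.995, 0.004, 0.088]
ft_force: [0.6, -0.3, -0.2]
opening: 0.0452
finger_force: 0.0
```

Run:
```python
from plan import *
C=cover([.4597,.3343,.018],.087,np.radians(6.4))
show('pre',grasp(C,np.radians(10),.1)); show('at',grasp(C,np.radians(10)));print(r.get_obs()['qpos'])
```

```text
pre xyz [-0.0006, 0.0011, -0.001] ang [-0.0, 0.001, 0.002]
at xyz [0.0167, 0.0026, -0.0995] ang [-0.0, 0.001, 0.002]
[ 0.5991  0.2643  1.7257 -0.1021  1.0007 -1.0082]
```

{"method": "servo_tool", "body": {"motion": [{"xyz": [0.004, 0.001, -0.025], "angular": [0, 0, 0]}, {"xyz": [0.009, 0.002, -0.055], "angular": [0, 0, 0]}, {"xyz": [0.013, 0.0025, -0.08], "angular": [0, 0, 0]}, {"xyz": [0.016, 0.0025, -0.095], "angular": [0, 0, 0]}, {"xyz": [0.0167, 0.0026, -0.0995], "angular": [0, 0, 0]}, {"xyz": [0.0167, 0.0026, -0.0995], "angular": [0, 0, 0]}, {"xyz": [0.0167, 0.0026, -0.0995], "angular": [0, 0, 0]}]}}

```text
time: 11.22
ee_pos: [0.4067, 0.3304, 0.1163]
ee_rot: [-0.043, 0.995, 0.004, 0.088]
ft_force: [0.9, 0.1, 0.6]
opening: 0.0447
finger_force: 0.0
```

{"method": "servo_tool", "body": {"motion": [{"xyz": [0, 0, 0], "angular": [0, 0, 0]}, {"xyz": [0, 0, 0], "angular": [0, 0, 0]}, {"xyz": [0, 0, 0], "angular": [0, 0, 0]}, {"xyz": [0, 0, 0], "angular": [0, 0, 0]}, {"xyz": [0, 0, 0], "angular": [0, 0, 0]}, {"xyz": [0, 0, 0], "angular": [0, 0, 0]}, {"xyz": [0, 0, 0], "angular": [0, 0, 0]}], "gripper": 0.0, "squeeze": 50}}

```text
time: 11.8
ee_pos: [0.4057, 0.331, 0.1155]
ee_rot: [-0.043, 0.995, 0.004, 0.087]
ft_force: [-1.3, -0.1, 2.4]
opening: 0.0118
finger_force: 50.0
```

Run:
```python
from plan import *
o=r.get_obs(); print(o['ee_pos'],o['ft_force'],o['opening'],o['finger_force'])
C=cover([.4597,.3343,.018],.087,np.radians(6.4))
np.save('tool_g.npy',tool())
im,d=snap('scene','g1.png'); cv2.imwrite('pics/g1c.png',cv2.resize(cv2.cvtColor(im[140:300,280:420],cv2.COLOR_RGB2BGR),None,fx=3.5,fy=3.5))
show('at',grasp(C,np.radians(10)))
```

```text
[0.4057 0.331  0.1155] [-1.271  -0.0796  2.3962] 0.011822186300312305 49.99730531126261
at xyz [0.0008, -0.0014, 0.0002] ang [-0.001, 0.001, -0.0]
```

View pics/g1c.png

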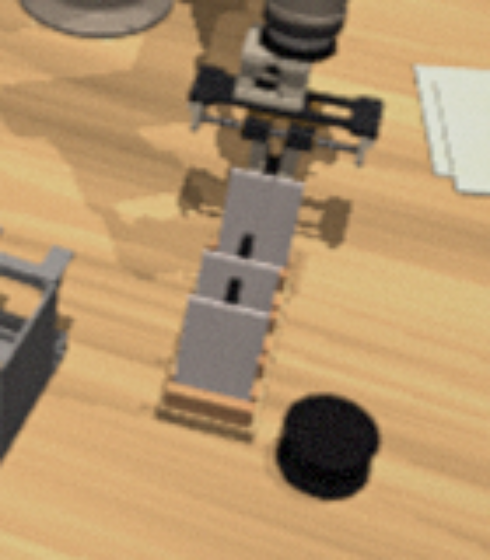

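Cover 1 (crop (265,210)) is gripped by the handle, with two more behind it at (240,265) and (230,330). I lift it and swing it toward bay 1.

{"method": "servo_tool", "body": {"motion": [{"xyz": [-0.0006, 0, 0.005], "angular": [0, 0, 0]}, {"xyz": [-0.0017, 0, 0.015], "angular": [0, 0, 0]}, {"xyz": [-0.0034, 0, 0.03], "angular": [0, 0, 0]}, {"xyz": [-0.006, 0, 0.05], "angular": [0, 0, 0]}, {"xyz": [-0.01, -0.01, 0.07], "angular": [0, 0, 0]}, {"xyz": [-0.01, -0.03, 0.08], "angular": [0, 0, 0]}, {"xyz": [-0.01, -0.06, 0.08], "angular": [0, 0, 0]}, {"xyz": [-0.01, -0.09, 0.08], "angular": [0, 0, 0]}, {"xyz": [-0.005, -0.12, 0.08], "angular": [0, 0, 0]}, {"xyz": [0.005, -0.15, 0.08], "angular": [0, 0, -0.02]}, {"xyz": [0.02, -0.18, 0.08], "angular": [0, 0, -0.04]}, {"xyz": [0.035, -0.21, 0.08], "angular": [0, 0, -0.06]}, {"xyz": [0.05, -0.24, 0.08], "angular": [0, 0, -0.08]}, {"xyz": [0.065, -0.27, 0.08], "angular": [0, 0, -0.1]}, {"xyz": [0.075, -0.295, 0.08], "angular": [0, 0, -0.12]}, {"xyz": [0.082, -0.315, 0.08], "angular": [0, 0, -0.13]}, {"xyz": [0.088, -0.33, 0.08], "angular": [0, 0, -0.13]}, {"xyz": [0.09, -0.336, 0.08], "angular": [0, 0, -0.13]}, {"xyz": [0.09, -0.336, 0.08], "angular": [0, 0, -0.13]}]}}

```text
time: 13.43
ee_pos: [0.4957, -0.006, 0.1954]
ee_rot: [0.022, 0.996, -0.002, 0.087]
ft_force: [-0.3, 0.6, -2.0]
opening: 0.0114
finger_force: 50.0
```

```bash
cat >> plan.py <<'E'
def rel(C,Tg):
    X=np.linalg.inv(Tg)@C; X[1,3]=0; return X
def W_of(i,X):
    Xi=np.linalg.inv(X)
    for n,(ox,oz,l) in dict(front=(-.03,.06,12),over=(.0015,.027,12),mid=(.0015,.008,12),down=(.0015,.0015,12),l8=(.0012,.001,8),l4=(.0008,.001,4),l0=(.0003,.001,0),b3=(0,.001,-3),b5=(0,.001,-5),b65=(0,.001,-6.5)).items():
        show(n,bay(i,ox,oz,l)@Xi)
def curpose(i,X): # where the held cover is in the bay frame
    Cw=tool()@X; L=np.linalg.inv(bay(i,0,0,0))@Cw
    print('cover in bay mm',(L[:3,3]*1000).round(1),'lean',np.degrees(np.arctan2(-L[0,2],L[2,2])).round(2),'yaw',np.degrees(np.arctan2(L[1,0],L[0,0])).round(2))
E
python3 - <<'E'
from plan import *
C=cover([.4597,.3343,.018],.087,np.radians(6.4)); X=rel(C,np.load('tool_g.npy')); np.save('X1.npy',X)
curpose(1,X); W_of(1,X)
# check actual lean from the scene camera
o=r.get_obs(); print(o['ft_force'],o['ee_pos'])
im,d=avg('scene',3); A=cloud('scene',d); Cw=tool()@X
L=(np.c_[A.reshape(-1,3),np.ones(A.shape[0]*A.shape[1])]@np.linalg.inv(Cw).T)[:,:3]
q=L[(np.abs(L[:,0])<.02)&(np.abs(L[:,1])<.032)&(L[:,2]>.01)&(L[:,2]<.125)]
for _ in range(5):
    M=np.c_[q[:,1],q[:,2],np.ones(len(q))]; c=np.linalg.lstsq(M,q[:,0],rcond=None)[0]; e=q[:,0]-M@c; q=q[np.abs(e)<.003]
print('back face in cover frame',c,len(q))
for z0 in(-.02,):
    qq=L[(np.abs(L[:,0]-.0025)<.004)&(np.abs(L[:,1])<.03)]; print('z range',np.percentile(qq[:,2],[1,99]))
qq=L[(np.abs(L[:,0]-.0025)<.004)&(L[:,2]>.03)&(L[:,2]<.1)]; print('y range',np.percentile(qq[:,1],[1,99]))
E
```

```text
cover in bay mm [-81.3  16.4  87.9] lean 6.35 yaw -0.08
front xyz [0.0412, -0.0183, -0.0337] ang [-0.004, -0.098, 0.001]
over xyz [0.0727, -0.0196, -0.0667] ang [-0.004, -0.098, 0.001]
mid xyz [0.0727, -0.0196, -0.0857] ang [-0.004, -0.098, 0.001]
down xyz [0.0727, -0.0196, -0.0922] ang [-0.004, -0.098, 0.001]
l8 xyz [0.079, -0.0199, -0.0885] ang [-0.001, -0.029, 0.001]
l4 xyz [0.0854, -0.0202, -0.0848] ang [0.002, 0.041, 0.001]
l0 xyz [0.0919, -0.0205, -0.0816] ang [0.005, 0.111, 0.001]
b3 xyz [0.0971, -0.0207, -0.0795] ang [0.007, 0.163, 0.001]
b5 xyz [0.1008, -0.0209, -0.0782] ang [0.009, 0.198, 0.001]
b65 xyz [0.1036, -0.021, -0.0774] ang [0.01, 0.224, 0.001]
[-0.3159  0.5789 -2.0193] [ 0.4957 -0.006   0.1954]
back face in cover frame [ 0.0025 -0.0048  0.0033] 388
z range [-0.8528  0.1287]
y range [-0.0398  0.3468]h.py:23: RuntimeWarning: All-NaN slice encountered
  return D[-1][0],np.nan_to_num(np.nanmedian(d,0))
```

{"method": "servo_tool", "body": {"motion": [{"xyz": [0.01, -0.005, -0.008], "angular": [-0.001, -0.03, 0]}, {"xyz": [0.025, -0.012, -0.02], "angular": [-0.002, -0.06, 0]}, {"xyz": [0.041, -0.0183, -0.034], "angular": [-0.004, -0.098, 0.001]}, {"xyz": [0.055, -0.019, -0.05], "angular": [-0.004, -0.098, 0.001]}, {"xyz": [0.066, -0.0196, -0.06], "angular": [-0.004, -0.098, 0.001]}, {"xyz": [0.0727, -0.0196, -0.0667], "angular": [-0.004, -0.098, 0.001]}, {"xyz": [0.0727, -0.0196, -0.0667], "angular": [-0.004, -0.098, 0.001]}, {"xyz": [0.0727, -0.0196, -0.0667], "angular": [-0.004, -0.098, 0.001]}]}}

```text
time: 14.25
ee_pos: [0.568, -0.0238, 0.1284]
ee_rot: [0.02, 0.991, -0.002, 0.136]
ft_force: [-0.7, -0.1, -2.1]
opening: 0.0119
finger_force: 50.0
```

Run:
```python
from plan import *
X=np.load('X1.npy'); curpose(1,X); W_of(1,X)
im,d=snap('scene'); cv2.imwrite('pics/i1.png',cv2.resize(cv2.cvtColor(im[150:270,180:310],cv2.COLOR_RGB2BGR),None,fx=5,fy=5,interpolation=cv2.INTER_CUBIC))
```

```text
cover in bay mm [ 0.9  2.  26.6] lean 11.93 yaw 0.15
front xyz [-0.0311, -0.0004, 0.0333] ang [-0.0, -0.001, -0.003]
over xyz [0.0004, -0.0018, 0.0003] ang [-0.0, -0.001, -0.003]
mid xyz [0.0004, -0.0018, -0.0187] ang [-0.0, -0.001, -0.003]
down xyz [0.0004, -0.0018, -0.0252] ang [-0.0, -0.001, -0.003]
l8 xyz [0.0066, -0.0021, -0.0215] ang [0.003, 0.069, -0.003]
l4 xyz [0.0131, -0.0023, -0.0178] ang [0.006, 0.138, -0.003]
l0 xyz [0.0196, -0.0026, -0.0145] ang [0.009, 0.208, -0.003]
b3 xyz [0.0248, -0.0029, -0.0124] ang [0.011, 0.26, -0.003]
b5 xyz [0.0285, -0.003, -0.0112] ang [0.012, 0.295, -0.003]
b65 xyz [0.0312, -0.0031, -0.0103] ang [0.013, 0.321, -0.003]
```

View pics/i1.png

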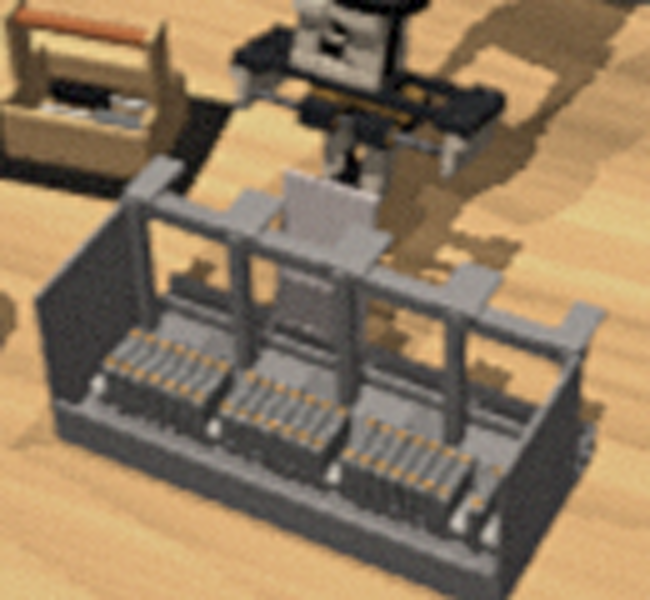

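The cover is leaning out in front of bay 1, between the tabs at about (250,205) and (355,245). Now I lower it.

{"method": "servo_tool", "body": {"motion": [{"xyz": [0.0005, -0.0018, 0], "angular": [0, 0, -0.003]}, {"xyz": [0.0005, -0.0018, -0.006], "angular": [0, 0, -0.003]}, {"xyz": [0.0005, -0.0018, -0.012], "angular": [0, 0, -0.003]}, {"xyz": [0.0005, -0.0018, -0.017], "angular": [0, 0, -0.003]}, {"xyz": [0.0005, -0.0018, -0.0187], "angular": [0, 0, -0.003]}, {"xyz": [0.0005, -0.0018, -0.0187], "angular": [0, 0, -0.003]}]}}

```text
time: 14.8
ee_pos: [0.5684, -0.0265, 0.109]
ee_rot: [0.022, 0.991, -0.003, 0.135]
ft_force: [-0.2, -1.0, -1.2]
opening: 0.0119
finger_force: 50.0
```

{"method": "servo_tool", "body": {"motion": [{"xyz": [0, 0, -0.002], "angular": [0, 0, 0]}, {"xyz": [0, 0, -0.004], "angular": [0, 0, 0]}, {"xyz": [0, 0, -0.0055], "angular": [0, 0, 0]}, {"xyz": [0, 0, -0.0065], "angular": [0, 0, 0]}, {"xyz": [0, 0, -0.0065], "angular": [0, 0, 0]}]}}

```text
time: 15.22
ee_pos: [0.5688, -0.0265, 0.1031]
ee_rot: [0.022, 0.99, -0.003, 0.136]
ft_force: [0.4, 1.1, -1.7]
opening: 0.0118
finger_force: 50.0
```

Run:
```python
from plan import *
X=np.load('X1.npy'); curpose(1,X); W_of(1,X)
```

```text
cover in bay mm [ 1.9 -1.   1.4] lean 11.98 yaw -0.09
front xyz [-0.0319, 0.0023, 0.0586] ang [-0.0, -0.0, 0.002]
over xyz [-0.0004, 0.0009, 0.0256] ang [-0.0, -0.0, 0.002]
mid xyz [-0.0004, 0.0009, 0.0066] ang [-0.0, -0.0, 0.002]
down xyz [-0.0004, 0.0009, 0.0001] ang [-0.0, -0.0, 0.002]
l8 xyz [0.0058, 0.0006, 0.0038] ang [0.003, 0.069, 0.002]
l4 xyz [0.0122, 0.0003, 0.0075] ang [0.006, 0.139, 0.002]
l0 xyz [0.0188, 0.0, 0.0108] ang [0.009, 0.209, 0.002]
b3 xyz [0.0239, -0.0002, 0.0129] ang [0.012, 0.261, 0.002]
b5 xyz [0.0276, -0.0003, 0.0141] ang [0.013, 0.296, 0.002]
b65 xyz [0.0304, -0.0005, 0.015] ang [0.014, 0.322, 0.002]
```

{"method": "servo_tool", "body": {"motion": [{"xyz": [0.003, 0.0007, 0.002], "angular": [0.001, 0.035, 0.001]}, {"xyz": [0.0058, 0.0006, 0.0038], "angular": [0.003, 0.069, 0.002]}, {"xyz": [0.009, 0.0005, 0.0057], "angular": [0.004, 0.104, 0.002]}, {"xyz": [0.0122, 0.0003, 0.0075], "angular": [0.006, 0.139, 0.002]}, {"xyz": [0.0155, 0.0001, 0.0092], "angular": [0.007, 0.174, 0.002]}, {"xyz": [0.0188, 0, 0.0108], "angular": [0.009, 0.209, 0.002]}, {"xyz": [0.0214, 0, 0.0119], "angular": [0.01, 0.235, 0.002]}, {"xyz": [0.0239, 0, 0.0129], "angular": [0.012, 0.261, 0.002]}, {"xyz": [0.0239, 0, 0.0129], "angular": [0.012, 0.261, 0.002]}]}}

```text
time: 15.97
ee_pos: [0.5942, -0.0267, 0.1164]
ee_rot: [0.021, 1.0, 0.0, 0.006]
ft_force: [-0.3, -0.1, -1.6]
opening: 0.0122
finger_force: 50.0
```

{"method": "servo_tool", "body": {"motion": [{"xyz": [0.0019, 0, 0.0006], "angular": [0.001, 0.018, 0]}, {"xyz": [0.0037, 0, 0.0012], "angular": [0.001, 0.035, 0]}, {"xyz": [0.0037, 0, 0.0012], "angular": [0.001, 0.035, 0]}]}}

```text
time: 16.22
ee_pos: [0.597, -0.0266, 0.1174]
ee_rot: [0.021, 1.0, 0.0, -0.011]
ft_force: [0.6, 0.5, -1.4]
opening: 0.0118
finger_force: 50.0
```

Run:
```python
from plan import *
X=np.load('X1.npy'); curpose(1,X); W_of(1,X)
im,d=snap('scene'); cv2.imwrite('pics/i2.png',cv2.resize(cv2.cvtColor(im[150:270,180:310],cv2.COLOR_RGB2BGR),None,fx=5,fy=5,interpolation=cv2.INTER_CUBIC))
```

```text
cover in bay mm [0.7 0.3 1.2] lean -4.92 yaw 0.02
front xyz [-0.0601, 0.0023, 0.0443] ang [-0.013, -0.295, -0.0]
over xyz [-0.0286, 0.001, 0.0113] ang [-0.013, -0.295, -0.0]
mid xyz [-0.0286, 0.001, -0.0077] ang [-0.013, -0.295, -0.0]
down xyz [-0.0286, 0.001, -0.0142] ang [-0.013, -0.295, -0.0]
l8 xyz [-0.0224, 0.0007, -0.0105] ang [-0.01, -0.225, -0.0]
l4 xyz [-0.016, 0.0004, -0.0067] ang [-0.007, -0.156, -0.0]
l0 xyz [-0.0094, 0.0001, -0.0035] ang [-0.004, -0.086, -0.0]
b3 xyz [-0.0043, -0.0001, -0.0014] ang [-0.001, -0.034, -0.0]
b5 xyz [-0.0006, -0.0003, -0.0002] ang [0.0, 0.001, -0.0]
b65 xyz [0.0022, -0.0004, 0.0007] ang [0.001, 0.027, -0.0]
```

View pics/i2.png

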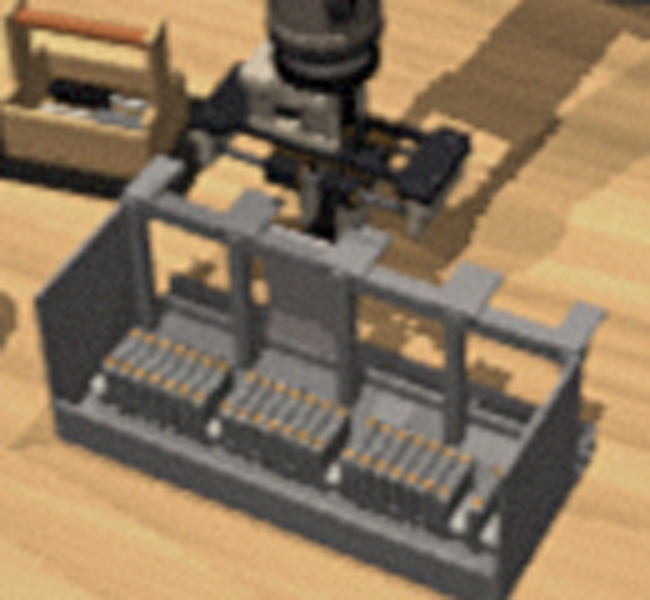

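The top of the cover is now under both tabs and close to the rail. I continue until it touches.

{"method": "servo_tool", "body": {"motion": [{"xyz": [0.001, 0, -0.0005], "angular": [0, 0.013, 0]}, {"xyz": [0.0022, -0.0002, -0.0003], "angular": [0.001, 0.027, 0]}, {"xyz": [0.0031, -0.0003, -0.0003], "angular": [0.001, 0.037, 0]}, {"xyz": [0.0031, -0.0003, -0.0005], "angular": [0.001, 0.037, 0]}, {"xyz": [0.0031, -0.0003, -0.0005], "angular": [0.001, 0.037, 0]}]}}

```text
time: 16.68
ee_pos: [0.5995, -0.0267, 0.1173]
ee_rot: [0.021, 0.999, 0.001, -0.03]
ft_force: [-3.7, 0.3, 4.1]
opening: 0.0117
finger_force: 50.0
```

Run:
```python
from plan import *
X=np.load('X1.npy'); curpose(1,X); print(r.get_obs()['ft_force'],r.get_obs()['wrist_torque'])
```

```text
cover in bay mm [-0.9  0.2 -0.1] lean -7.11 yaw 0.02
[-3.7461  0.2763  4.1439] [ 0.2789  0.4919 -0.0287]
```

{"method": "servo_tool", "body": {"motion": [{"xyz": [0, 0, 0], "angular": [0, 0, 0]}, {"xyz": [0, 0, 0], "angular": [0, 0, 0]}, {"xyz": [0, 0, 0], "angular": [0, 0, 0]}, {"xyz": [0, 0, 0], "angular": [0, 0, 0]}, {"xyz": [0, 0, 0.01], "angular": [0, 0, 0]}, {"xyz": [0, 0, 0.04], "angular": [0, 0, 0]}, {"xyz": [0, 0, 0.08], "angular": [0, 0, 0]}, {"xyz": [-0.02, 0.02, 0.11], "angular": [0, 0, 0]}, {"xyz": [-0.05, 0.05, 0.11], "angular": [0, 0, 0]}, {"xyz": [-0.08, 0.08, 0.11], "angular": [0, 0, 0]}, {"xyz": [-0.08, 0.08, 0.11], "angular": [0, 0, 0]}], "gripper": 0.035}}

```text
time: 17.6
ee_pos: [0.515, 0.0572, 0.2283]
ee_rot: [0.02, 0.999, 0.001, -0.031]
ft_force: [0.4, 0.8, -0.9]
opening: 0.0354
finger_force: 0.0
```

```bash
cat >> plan.py <<'E'
def box(W,x0,x1,y0,y1,z0,z1): 
    return (W[...,0]>x0)&(W[...,0]<x1)&(W[...,1]>y0)&(W[...,1]<y1)&(W[...,2]>z0)&(W[...,2]<z1)
def plate(W2,xt,yt,z0=.05,zt=.146):
    p=W2[box(W2,xt-.012,xt+.03,yt-.036,yt+.036,z0,.14)]
    for it in range(6):
        A=np.c_[p[:,1]-yt,p[:,2]-zt,np.ones(len(p))]; c=np.linalg.lstsq(A,p[:,0],rcond=None)[0]; e=p[:,0]-A@c; p=p[np.abs(e)<max(.003,2*e.std())]
    print('plate back x',c[2],'lean',np.degrees(np.arctan(-c[1])),'yaw',np.degrees(-np.arctan(c[0])),len(p))
E
python3 - <<'E'
from plan import *
im,d=avg('scene',3); A=cloud('scene',d); imt,dt=avg('top',3); W=cloud('top',dt)
cv2.imwrite('pics/s1.png',np.hstack([cv2.resize(cv2.cvtColor(im[150:270,180:310],cv2.COLOR_RGB2BGR),(390,360)),cv2.resize(cv2.cvtColor(imt[100:230,190:320],cv2.COLOR_RGB2BGR),(360,360))]))
b=bay(1,0,0,0)[:3,3]
plate(A,b[0]+.017,b[1],.03,.138)
p=W[box(W,.4,.54,-.42,-.22,.1,.135)];print('tote',len(p),cv2.minAreaRect(p[:,:2].astype(np.float32)*1000))
plate(A,.5724,.3422); plate(A,.6367,.3453)
C=cover([.5872,.3429,.018],.087,np.radians(6.3))
show('pre',grasp(C,np.radians(10),.1)); show('at',grasp(C,np.radians(10)))
E
```

```text
plate back x 0.6613876147285545 lean -16.673249908370757 yaw -5.832924430543853 179
tote 355 ((465.1683349609375, -316.3106689453125), (32.50971221923828, 130.768310546875), 7.075334548950195)
plate back x 0.5758364833809824 lean 6.612735461409413 yaw 5.492979090427139 195
plate back x 0.6400117583858533 lean 6.318636445924493 yaw 5.468797235898389 433
pre xyz [-0.0037, 0.2844, -0.0127] ang [0.005, -0.234, 0.131]
at xyz [0.0136, 0.2859, -0.1112] ang [0.005, -0.234, 0.131]h.py:23: RuntimeWarning: All-NaN slice encountered
  return D[-1][0],np.nan_to_num(np.nanmedian(d,0))
```

View pics/s1.png

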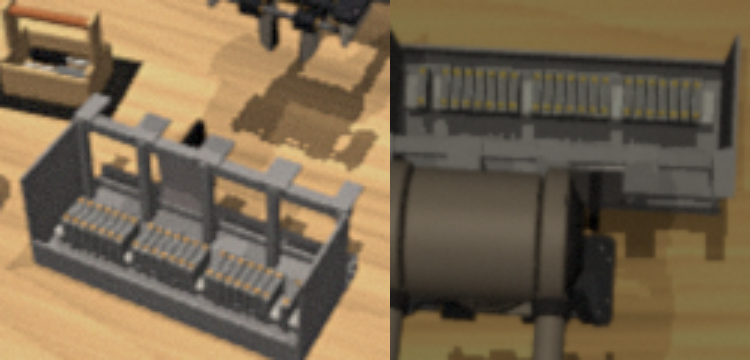

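Cover 1 stands in bay 1 under its tabs (left picture (180,180)), its handle outwards. On to the second cover.

{"method": "servo_tool", "body": {"motion": [{"xyz": [0, 0.02, 0], "angular": [0, 0, 0]}, {"xyz": [-0.0037, 0.2844, -0.005], "angular": [0.005, -0.234, 0.131]}, {"xyz": [-0.0037, 0.2844, -0.005], "angular": [0.005, -0.234, 0.131]}, {"xyz": [-0.0037, 0.2844, -0.005], "angular": [0.005, -0.234, 0.131]}, {"xyz": [-0.0037, 0.2844, -0.005], "angular": [0.005, -0.234, 0.131]}, {"xyz": [-0.0037, 0.2844, -0.005], "angular": [0.005, -0.234, 0.131]}, {"xyz": [-0.0037, 0.2844, -0.0127], "angular": [0.005, -0.234, 0.131]}, {"xyz": [-0.0037, 0.2844, -0.0127], "angular": [0.005, -0.234, 0.131]}, {"xyz": [-0.0037, 0.2844, -0.0127], "angular": [0.005, -0.234, 0.131]}, {"xyz": [-0.0037, 0.2844, -0.0127], "angular": [0.005, -0.234, 0.131]}], "gripper": 0.045}}

```text
time: 18.73
ee_pos: [0.5163, 0.3376, 0.2132]
ee_rot: [-0.045, 0.995, 0.003, 0.086]
ft_force: [-0.1, -0.9, 0.0]
opening: 0.0447
finger_force: 0.0
```

Run:
```python
from plan import *
C=cover([.5872,.3429,.018],.087,np.radians(6.4))
show('pre',grasp(C,np.radians(10),.1)); show('at',grasp(C,np.radians(10)))
```

```text
pre xyz [0.0004, -0.0008, 0.0009] ang [0.002, -0.002, -0.002]
at xyz [0.0177, 0.0007, -0.0976] ang [0.002, -0.002, -0.002]
```

{"method": "servo_tool", "body": {"motion": [{"xyz": [0.0045, 0, -0.025], "angular": [0, 0, 0]}, {"xyz": [0.01, 0, -0.055], "angular": [0, 0, 0]}, {"xyz": [0.014, 0.0005, -0.08], "angular": [0, 0, 0]}, {"xyz": [0.017, 0.0007, -0.094], "angular": [0.002, -0.002, -0.002]}, {"xyz": [0.0177, 0.0007, -0.0976], "angular": [0.002, -0.002, -0.002]}, {"xyz": [0.0177, 0.0007, -0.0976], "angular": [0.002, -0.002, -0.002]}, {"xyz": [0.0177, 0.0007, -0.0976], "angular": [0.002, -0.002, -0.002]}]}}

```text
time: 19.32
ee_pos: [0.5347, 0.3374, 0.1177]
ee_rot: [-0.042, 0.995, 0.005, 0.088]
ft_force: [-0.3, -0.1, 0.9]
opening: 0.0447
finger_force: 0.0
```

{"method": "servo_tool", "body": {"motion": [{"xyz": [0, 0, 0], "angular": [0, 0, 0]}, {"xyz": [0, 0, 0], "angular": [0, 0, 0]}, {"xyz": [0, 0, 0], "angular": [0, 0, 0]}, {"xyz": [0, 0, 0], "angular": [0, 0, 0]}, {"xyz": [0, 0, 0], "angular": [0, 0, 0]}, {"xyz": [0, 0, 0], "angular": [0, 0, 0]}, {"xyz": [0, 0, 0], "angular": [0, 0, 0]}], "gripper": 0.0, "squeeze": 50}}

```text
time: 19.9
ee_pos: [0.5336, 0.3384, 0.1169]
ee_rot: [-0.043, 0.995, 0.005, 0.088]
ft_force: [-0.6, 0.5, 1.4]
opening: 0.0116
finger_force: 50.0
```

Run:
```python
from plan import *
C=cover([.5872,.3429,.018],.087,np.radians(6.4)); show('at',grasp(C,np.radians(10)))
X=rel(C,tool()); np.save('X2.npy',X); curpose(2,X)
```

```text
at xyz [0.0004, -0.0002, -0.0012] ang [-0.002, 0.002, 0.0]
cover in bay mm [-59.1 283.2   8. ] lean 6.35 yaw 7.48
```

{"method": "servo_tool", "body": {"motion": [{"xyz": [-0.0006, 0, 0.005], "angular": [0, 0, 0]}, {"xyz": [-0.0017, 0, 0.015], "angular": [0, 0, 0]}, {"xyz": [-0.0034, 0, 0.03], "angular": [0, 0, 0]}, {"xyz": [-0.006, 0, 0.05], "angular": [0, 0, 0]}, {"xyz": [-0.012, -0.002, 0.07], "angular": [0, 0, 0]}, {"xyz": [-0.025, -0.01, 0.08], "angular": [0, 0, 0]}, {"xyz": [-0.04, -0.03, 0.08], "angular": [0, 0, 0]}, {"xyz": [-0.05, -0.06, 0.08], "angular": [0, 0, -0.02]}, {"xyz": [-0.055, -0.09, 0.08], "angular": [0, 0, -0.04]}, {"xyz": [-0.055, -0.12, 0.08], "angular": [0, 0, -0.06]}, {"xyz": [-0.052, -0.15, 0.08], "angular": [0, 0, -0.08]}, {"xyz": [-0.049, -0.18, 0.08], "angular": [0, 0, -0.1]}, {"xyz": [-0.046, -0.21, 0.08], "angular": [0, 0, -0.12]}, {"xyz": [-0.043, -0.24, 0.08], "angular": [0, 0, -0.13]}, {"xyz": [-0.04, -0.262, 0.08], "angular": [0, 0, -0.13]}, {"xyz": [-0.037, -0.275, 0.08], "angular": [0, 0, -0.13]}, {"xyz": [-0.035, -0.28, 0.08], "angular": [0, 0, -0.13]}, {"xyz": [-0.035, -0.28, 0.08], "angular": [0, 0, -0.13]}]}}

```text
time: 21.4
ee_pos: [0.4988, 0.0575, 0.1971]
ee_rot: [0.023, 0.996, -0.001, 0.088]
ft_force: [-0.1, -0.2, -2.0]
opening: 0.0114
finger_force: 50.0
```

```bash
cat >> plan.py <<'E'
def check(X):
    im,d=avg('scene',3); A=cloud('scene',d); Cw=tool()@X
    L=(np.c_[A.reshape(-1,3),np.ones(A.shape[0]*A.shape[1])]@np.linalg.inv(Cw).T)[:,:3]
    q=L[(np.abs(L[:,0])<.02)&(np.abs(L[:,1])<.032)&(L[:,2]>.01)&(L[:,2]<.125)]
    for _ in range(5):
        M=np.c_[q[:,1],q[:,2],np.ones(len(q))]; c=np.linalg.lstsq(M,q[:,0],rcond=None)[0]; e=q[:,0]-M@c; q=q[np.abs(e)<.003]
    qq=L[(np.abs(L[:,0]-.0025)<.004)&(np.abs(L[:,1])<.03)&(L[:,2]<.15)]
    print('back face in cover frame',c,len(q),'top',np.percentile(qq[:,2],99))
E
python3 - <<'E'
from plan import *
X=np.load('X2.npy'); curpose(2,X); W_of(2,X); check(X)
E
```

```text
cover in bay mm [-81.2  -6.   88.2] lean 6.39 yaw -0.09
front xyz [0.042, 0.0041, -0.034] ang [-0.004, -0.098, 0.002]
over xyz [0.0735, 0.0027, -0.067] ang [-0.004, -0.098, 0.002]
mid xyz [0.0735, 0.0027, -0.086] ang [-0.004, -0.098, 0.002]
down xyz [0.0735, 0.0027, -0.0925] ang [-0.004, -0.098, 0.002]
l8 xyz [0.0799, 0.0025, -0.0888] ang [-0.001, -0.028, 0.002]
l4 xyz [0.0864, 0.0022, -0.0851] ang [0.002, 0.042, 0.002]
l0 xyz [0.093, 0.0019, -0.0819] ang [0.005, 0.111, 0.002]
b3 xyz [0.0983, 0.0017, -0.0798] ang [0.007, 0.164, 0.002]
b5 xyz [0.102, 0.0015, -0.0786] ang [0.009, 0.199, 0.002]
b65 xyz [0.1048, 0.0014, -0.0777] ang [0.01, 0.225, 0.002]
back face in cover frame [-0.0001 -0.0024  0.0034] 410 top 0.12877550564400175h.py:23: RuntimeWarning: All-NaN slice encountered
  return D[-1][0],np.nan_to_num(np.nanmedian(d,0))
```

Same fit as the first cover, so I repeat the proven path.

{"method": "servo_tool", "body": {"motion": [{"xyz": [0.01, 0.001, -0.008], "angular": [-0.001, -0.03, 0]}, {"xyz": [0.025, 0.002, -0.02], "angular": [-0.002, -0.06, 0]}, {"xyz": [0.042, 0.0041, -0.034], "angular": [-0.004, -0.098, 0.002]}, {"xyz": [0.056, 0.003, -0.05], "angular": [-0.004, -0.098, 0.002]}, {"xyz": [0.067, 0.0027, -0.06], "angular": [-0.004, -0.098, 0.002]}, {"xyz": [0.0735, 0.0027, -0.067], "angular": [-0.004, -0.098, 0.002]}, {"xyz": [0.0735, 0.0027, -0.067], "angular": [-0.004, -0.098, 0.002]}, {"xyz": [0.0735, 0.0027, -0.073], "angular": [-0.004, -0.098, 0.002]}, {"xyz": [0.0735, 0.0027, -0.079], "angular": [-0.004, -0.098, 0.002]}, {"xyz": [0.0735, 0.0027, -0.084], "angular": [-0.004, -0.098, 0.002]}, {"xyz": [0.0735, 0.0027, -0.086], "angular": [-0.004, -0.098, 0.002]}, {"xyz": [0.0735, 0.0027, -0.086], "angular": [-0.004, -0.098, 0.002]}]}}

```text
time: 22.55
ee_pos: [0.5715, 0.061, 0.1102]
ee_rot: [0.021, 0.99, -0.002, 0.136]
ft_force: [-0.4, -0.2, -1.0]
opening: 0.0116
finger_force: 50.0
```

Run:
```python
from plan import *
X=np.load('X2.npy'); curpose(2,X); W_of(2,X)
```

```text
cover in bay mm [0.7 0.9 7. ] lean 11.95 yaw 0.13
front xyz [-0.0308, 0.0006, 0.053] ang [-0.0, -0.001, -0.002]
over xyz [0.0007, -0.0008, 0.02] ang [-0.0, -0.001, -0.002]
mid xyz [0.0007, -0.0008, 0.001] ang [-0.0, -0.001, -0.002]
down xyz [0.0007, -0.0008, -0.0055] ang [-0.0, -0.001, -0.002]
l8 xyz [0.0071, -0.0011, -0.0018] ang [0.003, 0.069, -0.002]
l4 xyz [0.0136, -0.0014, 0.0019] ang [0.006, 0.139, -0.002]
l0 xyz [0.0202, -0.0017, 0.0051] ang [0.009, 0.208, -0.002]
b3 xyz [0.0255, -0.0019, 0.0071] ang [0.011, 0.261, -0.002]
b5 xyz [0.0292, -0.002, 0.0084] ang [0.012, 0.296, -0.002]
b65 xyz [0.032, -0.0022, 0.0092] ang [0.014, 0.322, -0.002]
```

{"method": "servo_tool", "body": {"motion": [{"xyz": [0.0007, -0.0008, -0.002], "angular": [0, 0, -0.002]}, {"xyz": [0.0007, -0.0008, -0.004], "angular": [0, 0, -0.002]}, {"xyz": [0.0007, -0.0008, -0.0055], "angular": [0, 0, -0.002]}, {"xyz": [0.0007, -0.0008, -0.0055], "angular": [0, 0, -0.002]}, {"xyz": [0.004, -0.001, -0.0036], "angular": [0.001, 0.035, -0.002]}, {"xyz": [0.0071, -0.0011, -0.0018], "angular": [0.003, 0.069, -0.002]}, {"xyz": [0.0104, -0.0012, 0], "angular": [0.004, 0.104, -0.002]}, {"xyz": [0.0136, -0.0014, 0.0019], "angular": [0.006, 0.139, -0.002]}, {"xyz": [0.017, -0.0015, 0.0035], "angular": [0.007, 0.174, -0.002]}, {"xyz": [0.0202, -0.0017, 0.0051], "angular": [0.009, 0.208, -0.002]}, {"xyz": [0.0229, -0.0018, 0.0061], "angular": [0.01, 0.235, -0.002]}, {"xyz": [0.0255, -0.0019, 0.0071], "angular": [0.011, 0.261, -0.002]}, {"xyz": [0.0255, -0.0019, 0.0071], "angular": [0.011, 0.261, -0.002]}]}}

```text
time: 23.63
ee_pos: [0.599, 0.0589, 0.1179]
ee_rot: [0.022, 1.0, 0.001, 0.007]
ft_force: [-0.2, -0.0, -1.9]
opening: 0.0117
finger_force: 50.0
```

Run:
```python
from plan import *
X=np.load('X2.npy'); curpose(2,X); W_of(2,X); show('b7',bay(2,-.0005,-.0003,-7.1)@np.linalg.inv(X))
```

```text
cover in bay mm [ 2.2 -0.2  1.6] lean -2.91 yaw 0.01
front xyz [-0.0582, 0.0027, 0.0453] ang [-0.011, -0.26, -0.0]
over xyz [-0.0267, 0.0013, 0.0123] ang [-0.011, -0.26, -0.0]
mid xyz [-0.0267, 0.0013, -0.0067] ang [-0.011, -0.26, -0.0]
down xyz [-0.0267, 0.0013, -0.0132] ang [-0.011, -0.26, -0.0]
l8 xyz [-0.0204, 0.0011, -0.0096] ang [-0.008, -0.19, -0.0]
l4 xyz [-0.0139, 0.0008, -0.0058] ang [-0.005, -0.12, -0.0]
l0 xyz [-0.0072, 0.0005, -0.0026] ang [-0.002, -0.051, -0.0]
b3 xyz [-0.002, 0.0003, -0.0006] ang [0.0, 0.002, -0.0]
b5 xyz [0.0017, 0.0001, 0.0007] ang [0.002, 0.036, -0.0]
b65 xyz [0.0046, -0.0, 0.0015] ang [0.003, 0.063, -0.0]
b7 xyz [0.0052, -0.0001, 0.0005] ang [0.003, 0.073, -0.0]
```

{"method": "servo_tool", "body": {"motion": [{"xyz": [0.0005, 0, 0], "angular": [0, 0.02, 0]}, {"xyz": [0.0017, 0, 0.0003], "angular": [0.002, 0.036, 0]}, {"xyz": [0.0035, 0, 0.0005], "angular": [0.003, 0.055, 0]}, {"xyz": [0.0052, -0.0001, 0.0004], "angular": [0.003, 0.073, 0]}, {"xyz": [0.0052, -0.0001, 0.0003], "angular": [0.003, 0.073, 0]}, {"xyz": [0.0052, -0.0001, 0.0003], "angular": [0.003, 0.073, 0]}]}}

```text
time: 24.13
ee_pos: [0.603, 0.0591, 0.1186]
ee_rot: [0.022, 0.999, 0.001, -0.029]
ft_force: [-1.1, 0.1, 3.3]
opening: 0.0116
finger_force: 50.0
```

{"method": "servo_tool", "body": {"motion": [{"xyz": [0.001, 0, 0], "angular": [0, 0.01, 0]}, {"xyz": [0.001, 0, 0], "angular": [0, 0.01, 0]}, {"xyz": [0.001, 0, 0], "angular": [0, 0.01, 0]}]}}

```text
time: 24.38
ee_pos: [0.6039, 0.0591, 0.1188]
ee_rot: [0.022, 0.999, 0.001, -0.035]
ft_force: [-2.2, 0.6, 5.6]
opening: 0.0116
finger_force: 50.0
```

{"method": "servo_tool", "body": {"motion": [{"xyz": [0, 0, 0], "angular": [0, 0, 0]}, {"xyz": [0, 0, 0], "angular": [0, 0, 0]}, {"xyz": [0, 0, 0], "angular": [0, 0, 0]}, {"xyz": [0, 0, 0], "angular": [0, 0, 0]}, {"xyz": [0, 0, 0.01], "angular": [0, 0, 0]}, {"xyz": [0, 0, 0.04], "angular": [0, 0, 0]}, {"xyz": [0, 0, 0.08], "angular": [0, 0, 0]}, {"xyz": [-0.02, 0.02, 0.11], "angular": [0, 0, 0]}, {"xyz": [-0.03, 0.05, 0.11], "angular": [0, 0, 0]}, {"xyz": [-0.03, 0.09, 0.11], "angular": [0, 0, 0]}, {"xyz": [-0.03, 0.12, 0.11], "angular": [0, 0, 0]}, {"xyz": [-0.03, 0.12, 0.11], "angular": [0, 0, 0]}], "gripper": 0.035}}

```text
time: 25.38
ee_pos: [0.5731, 0.1842, 0.2292]
ee_rot: [0.019, 0.999, 0.002, -0.034]
ft_force: [-0.1, 0.4, -0.8]
opening: 0.0354
finger_force: 0.0
```

Run:
```python
from plan import *
im,d=avg('scene',3); A=cloud('scene',d); imt,dt=avg('top',3); W=cloud('top',dt)
cv2.imwrite('pics/s2.png',np.hstack([cv2.resize(cv2.cvtColor(im[150:270,180:310],cv2.COLOR_RGB2BGR),(390,360)),cv2.resize(cv2.cvtColor(imt[100:230,190:320],cv2.COLOR_RGB2BGR),(360,360))]))
p=W[box(W,.4,.54,-.42,-.22,.1,.135)];print('tote',len(p),cv2.minAreaRect(p[:,:2].astype(np.float32)*1000))
plate(A,.6367,.3453)
# cover 3: plate back .6401 at z .146 -> origin .6375+.128*sin(6.3)
C=cover([.6516,.3477,.018],.087,np.radians(6.4))
print((C@[-.0425,0,.105,1])[:3])
show('pre',grasp(C,np.radians(10),.1)); show('at',grasp(C,np.radians(10)))
```

```text
tote 358 ((489.6682434082031, -321.92584228515625), (33.7216682434082, 130.687744140625), 6.827443599700928)
plate back x 0.6399561877756604 lean 6.406776365317196 yaw 5.110232794965654 443
[0.5979 0.343  0.1176]
pre xyz [0.007, 0.1639, -0.014] ang [0.005, -0.245, 0.132]
at xyz [0.0243, 0.1654, -0.1125] ang [0.005, -0.245, 0.132]h.py:23: RuntimeWarning: All-NaN slice encountered
  return D[-1][0],np.nan_to_num(np.nanmedian(d,0))
```

View pics/s2.png

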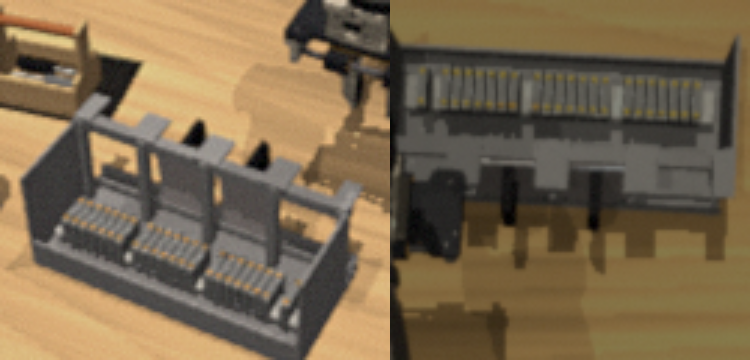

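Covers 1 and 2 sit in bays 1 and 2 (right picture: handles at (595,200) and (510,195)). The tote was knocked about 25 mm toward +x but still stands on the mat; I will recheck it later. Third cover next.

{"method": "servo_tool", "body": {"motion": [{"xyz": [0, 0.015, 0], "angular": [0, 0, 0]}, {"xyz": [0.003, 0.05, -0.003], "angular": [0.001, -0.08, 0.04]}, {"xyz": [0.005, 0.09, -0.006], "angular": [0.002, -0.15, 0.08]}, {"xyz": [0.006, 0.13, -0.01], "angular": [0.004, -0.22, 0.12]}, {"xyz": [0.007, 0.164, -0.014], "angular": [0.005, -0.245, 0.132]}, {"xyz": [0.007, 0.164, -0.014], "angular": [0.005, -0.245, 0.132]}, {"xyz": [0.007, 0.164, -0.014], "angular": [0.005, -0.245, 0.132]}, {"xyz": [0.007, 0.164, -0.014], "angular": [0.005, -0.245, 0.132]}], "gripper": 0.045}}

```text
time: 26.35
ee_pos: [0.5809, 0.3426, 0.2139]
ee_rot: [-0.044, 0.995, 0.004, 0.087]
ft_force: [0.3, -0.1, 0.5]
opening: 0.0448
finger_force: 0.0
```

Run:
```python
from plan import *
C=cover([.6516,.3477,.018],.087,np.radians(6.4))
show('pre',grasp(C,np.radians(10),.1)); show('at',grasp(C,np.radians(10)))
```

```text
pre xyz [0.0002, -0.0011, 0.0002] ang [0.0, -0.001, -0.002]
at xyz [0.0175, 0.0004, -0.0982] ang [0.0, -0.001, -0.002]
```

{"method": "servo_tool", "body": {"motion": [{"xyz": [0.0045, 0, -0.025], "angular": [0, 0, 0]}, {"xyz": [0.01, 0, -0.055], "angular": [0, 0, 0]}, {"xyz": [0.014, 0.0003, -0.08], "angular": [0, 0, 0]}, {"xyz": [0.017, 0.0004, -0.094], "angular": [0, -0.001, -0.002]}, {"xyz": [0.0175, 0.0004, -0.0982], "angular": [0, -0.001, -0.002]}, {"xyz": [0.0175, 0.0004, -0.0982], "angular": [0, -0.001, -0.002]}, {"xyz": [0.0175, 0.0004, -0.0982], "angular": [0, -0.001, -0.002]}]}}

```text
time: 26.93
ee_pos: [0.5993, 0.3426, 0.117]
ee_rot: [-0.042, 0.995, 0.004, 0.088]
ft_force: [0.4, 0.4, 0.7]
opening: 0.0452
finger_force: 0.0
```

{"method": "servo_tool", "body": {"motion": [{"xyz": [0, 0, 0], "angular": [0, 0, 0]}, {"xyz": [0, 0, 0], "angular": [0, 0, 0]}, {"xyz": [0, 0, 0], "angular": [0, 0, 0]}, {"xyz": [0, 0, 0], "angular": [0, 0, 0]}, {"xyz": [0, 0, 0], "angular": [0, 0, 0]}, {"xyz": [0, 0, 0], "angular": [0, 0, 0]}, {"xyz": [0, 0, 0], "angular": [0, 0, 0]}], "gripper": 0.0, "squeeze": 50}}

```text
time: 27.52
ee_pos: [0.5984, 0.3435, 0.1162]
ee_rot: [-0.043, 0.995, 0.004, 0.088]
ft_force: [-0.9, -0.1, 1.9]
opening: 0.0116
finger_force: 50.0
```

Run:
```python
from plan import *
C=cover([.6516,.3477,.018],.087,np.radians(6.4)); show('at',grasp(C,np.radians(10)))
X=rel(C,tool()); np.save('X3.npy',X); curpose(3,X)
show('stage',bay(3,-.08,.088,6.4)@np.linalg.inv(X))
```

```text
at xyz [0.0, -0.0005, -0.0005] ang [-0.0, 0.001, -0.0]
cover in bay mm [  5. 205.   8.] lean 6.35 yaw 7.48
stage xyz [-0.094, -0.1942, 0.08] ang [0.0, 0.0, -0.131]
```

{"method": "servo_tool", "body": {"motion": [{"xyz": [-0.0006, 0, 0.005], "angular": [0, 0, 0]}, {"xyz": [-0.0017, 0, 0.015], "angular": [0, 0, 0]}, {"xyz": [-0.0034, 0, 0.03], "angular": [0, 0, 0]}, {"xyz": [-0.006, 0, 0.05], "angular": [0, 0, 0]}, {"xyz": [-0.012, -0.001, 0.07], "angular": [0, 0, 0]}, {"xyz": [-0.03, -0.005, 0.08], "angular": [0, 0, 0]}, {"xyz": [-0.055, -0.012, 0.08], "angular": [0, 0, -0.01]}, {"xyz": [-0.078, -0.025, 0.08], "angular": [0, 0, -0.03]}, {"xyz": [-0.09, -0.045, 0.08], "angular": [0, 0, -0.05]}, {"xyz": [-0.094, -0.072, 0.08], "angular": [0, 0, -0.07]}, {"xyz": [-0.094, -0.102, 0.08], "angular": [0, 0, -0.09]}, {"xyz": [-0.094, -0.132, 0.08], "angular": [0, 0, -0.11]}, {"xyz": [-0.094, -0.16, 0.08], "angular": [0, 0, -0.12]}, {"xyz": [-0.094, -0.18, 0.08], "angular": [0, 0, -0.131]}, {"xyz": [-0.094, -0.191, 0.08], "angular": [0, 0, -0.131]}, {"xyz": [-0.094, -0.194, 0.08], "angular": [0, 0, -0.131]}, {"xyz": [-0.094, -0.194, 0.08], "angular": [0, 0, -0.131]}]}}

```text
time: 28.93
ee_pos: [0.5042, 0.1488, 0.1963]
ee_rot: [0.023, 0.996, -0.002, 0.088]
ft_force: [-0.8, -0.2, -1.9]
opening: 0.0113
finger_force: 50.0
```

Run:
```python
from plan import *
X=np.load('X3.npy'); curpose(3,X); W_of(3,X); check(X)
```

```text
cover in bay mm [-80.2  -0.7  88.1] lean 6.37 yaw -0.12
front xyz [0.0408, -0.0012, -0.0338] ang [-0.004, -0.098, 0.002]
over xyz [0.0723, -0.0026, -0.0668] ang [-0.004, -0.098, 0.002]
mid xyz [0.0723, -0.0026, -0.0858] ang [-0.004, -0.098, 0.002]
down xyz [0.0723, -0.0026, -0.0923] ang [-0.004, -0.098, 0.002]
l8 xyz [0.0786, -0.0029, -0.0887] ang [-0.001, -0.028, 0.002]
l4 xyz [0.085, -0.0031, -0.085] ang [0.002, 0.041, 0.002]
l0 xyz [0.0916, -0.0034, -0.0818] ang [0.005, 0.111, 0.002]
b3 xyz [0.0968, -0.0037, -0.0797] ang [0.007, 0.163, 0.002]
b5 xyz [0.1005, -0.0038, -0.0785] ang [0.009, 0.198, 0.002]
b65 xyz [0.1033, -0.0039, -0.0777] ang [0.01, 0.224, 0.002]
back face in cover frame [-0.     -0.0057  0.0028] 432 top 0.1290801151044345h.py:23: RuntimeWarning: All-NaN slice encountered
  return D[-1][0],np.nan_to_num(np.nanmedian(d,0))
```

{"method": "servo_tool", "body": {"motion": [{"xyz": [0.01, 0, -0.008], "angular": [-0.001, -0.03, 0]}, {"xyz": [0.025, -0.001, -0.02], "angular": [-0.002, -0.06, 0]}, {"xyz": [0.0408, -0.0012, -0.034], "angular": [-0.004, -0.098, 0.002]}, {"xyz": [0.055, -0.002, -0.05], "angular": [-0.004, -0.098, 0.002]}, {"xyz": [0.066, -0.0026, -0.06], "angular": [-0.004, -0.098, 0.002]}, {"xyz": [0.0723, -0.0026, -0.067], "angular": [-0.004, -0.098, 0.002]}, {"xyz": [0.0723, -0.0026, -0.067], "angular": [-0.004, -0.098, 0.002]}, {"xyz": [0.0723, -0.0026, -0.073], "angular": [-0.004, -0.098, 0.002]}, {"xyz": [0.0723, -0.0026, -0.079], "angular": [-0.004, -0.098, 0.002]}, {"xyz": [0.0723, -0.0026, -0.084], "angular": [-0.004, -0.098, 0.002]}, {"xyz": [0.0723, -0.0026, -0.086], "angular": [-0.004, -0.098, 0.002]}, {"xyz": [0.0723, -0.0026, -0.086], "angular": [-0.004, -0.098, 0.002]}]}}

```text
time: 30.08
ee_pos: [0.5761, 0.1468, 0.1094]
ee_rot: [0.021, 0.99, -0.003, 0.136]
ft_force: [0.1, 0.0, -0.8]
opening: 0.0116
finger_force: 50.0
```

Run:
```python
from plan import *
X=np.load('X3.npy'); curpose(3,X); W_of(3,X)
```

```text
cover in bay mm [1.  0.7 6.9] lean 11.94 yaw 0.09
front xyz [-0.0311, 0.0008, 0.053] ang [0.0, -0.001, -0.002]
over xyz [0.0004, -0.0006, 0.02] ang [0.0, -0.001, -0.002]
mid xyz [0.0004, -0.0006, 0.001] ang [0.0, -0.001, -0.002]
down xyz [0.0004, -0.0006, -0.0055] ang [0.0, -0.001, -0.002]
l8 xyz [0.0067, -0.0009, -0.0018] ang [0.003, 0.069, -0.002]
l4 xyz [0.0132, -0.0012, 0.0019] ang [0.006, 0.139, -0.002]
l0 xyz [0.0198, -0.0014, 0.0051] ang [0.009, 0.208, -0.002]
b3 xyz [0.0249, -0.0017, 0.0071] ang [0.011, 0.261, -0.002]
b5 xyz [0.0286, -0.0018, 0.0083] ang [0.013, 0.295, -0.002]
b65 xyz [0.0315, -0.002, 0.0092] ang [0.014, 0.322, -0.002]
```

{"method": "servo_tool", "body": {"motion": [{"xyz": [0.0004, -0.0006, -0.002], "angular": [0, 0, -0.002]}, {"xyz": [0.0004, -0.0006, -0.004], "angular": [0, 0, -0.002]}, {"xyz": [0.0004, -0.0006, -0.0055], "angular": [0, 0, -0.002]}, {"xyz": [0.0004, -0.0006, -0.0055], "angular": [0, 0, -0.002]}, {"xyz": [0.0035, -0.0008, -0.0036], "angular": [0.001, 0.035, -0.002]}, {"xyz": [0.0067, -0.0009, -0.0018], "angular": [0.003, 0.069, -0.002]}, {"xyz": [0.0099, -0.001, 0], "angular": [0.004, 0.104, -0.002]}, {"xyz": [0.0132, -0.0012, 0.0019], "angular": [0.006, 0.139, -0.002]}, {"xyz": [0.0165, -0.0013, 0.0035], "angular": [0.007, 0.174, -0.002]}, {"xyz": [0.0198, -0.0014, 0.0051], "angular": [0.009, 0.208, -0.002]}, {"xyz": [0.0223, -0.0015, 0.0061], "angular": [0.01, 0.235, -0.002]}, {"xyz": [0.0249, -0.0017, 0.0071], "angular": [0.011, 0.261, -0.002]}, {"xyz": [0.0249, -0.0017, 0.0071], "angular": [0.011, 0.261, -0.002]}]}}

```text
time: 31.17
ee_pos: [0.6029, 0.1448, 0.1171]
ee_rot: [0.022, 1.0, -0.0, 0.007]
ft_force: [-0.0, -0.6, -2.5]
opening: 0.0119
finger_force: 50.0
```

Run:
```python
from plan import *
X=np.load('X3.npy'); curpose(3,X); show('b7',bay(3,-.0005,-.0003,-7.3)@np.linalg.inv(X))
```

```text
cover in bay mm [ 2.  -0.3  1.6] lean -2.92 yaw -0.06
b7 xyz [0.0056, -0.0, 0.0006] ang [0.003, 0.076, 0.001]
```

{"method": "servo_tool", "body": {"motion": [{"xyz": [0.0005, 0, 0], "angular": [0, 0.02, 0]}, {"xyz": [0.0017, 0, 0.0003], "angular": [0.002, 0.036, 0]}, {"xyz": [0.0035, 0, 0.0005], "angular": [0.003, 0.055, 0]}, {"xyz": [0.0056, 0, 0.0004], "angular": [0.003, 0.076, 0]}, {"xyz": [0.0062, 0, 0.0003], "angular": [0.003, 0.084, 0]}, {"xyz": [0.0062, 0, 0.0003], "angular": [0.003, 0.084, 0]}, {"xyz": [0.0062, 0, 0.0003], "angular": [0.003, 0.084, 0]}]}}

```text
time: 31.75
ee_pos: [0.6079, 0.1451, 0.118]
ee_rot: [0.022, 0.999, 0.0, -0.035]
ft_force: [-0.9, -0.0, 4.9]
opening: 0.0115
finger_force: 50.0
```

{"method": "servo_tool", "body": {"motion": [{"xyz": [0.0012, 0, 0], "angular": [0, 0.01, 0]}, {"xyz": [0.0015, 0, 0.0003], "angular": [0, 0.014, 0]}, {"xyz": [0.0015, 0, 0.0003], "angular": [0, 0.014, 0]}]}}

```text
time: 32.0
ee_pos: [0.6086, 0.1453, 0.1182]
ee_rot: [0.022, 0.999, 0.0, -0.043]
ft_force: [-5.9, 0.6, 6.3]
opening: 0.0122
finger_force: 50.0
```

{"method": "servo_tool", "body": {"motion": [{"xyz": [0, 0, 0], "angular": [0, 0, 0]}, {"xyz": [0, 0, 0], "angular": [0, 0, 0]}, {"xyz": [0, 0, 0], "angular": [0, 0, 0]}, {"xyz": [0, 0, 0], "angular": [0, 0, 0]}, {"xyz": [0, 0, 0.01], "angular": [0, 0, 0]}, {"xyz": [0, 0, 0.04], "angular": [0, 0, 0]}, {"xyz": [0, 0, 0.08], "angular": [0, 0, 0]}, {"xyz": [-0.02, -0.01, 0.12], "angular": [0, 0, 0]}, {"xyz": [-0.06, -0.02, 0.13], "angular": [0, 0, 0]}, {"xyz": [-0.1, -0.04, 0.13], "angular": [0, 0, 0]}, {"xyz": [-0.14, -0.06, 0.13], "angular": [0, 0, 0]}, {"xyz": [-0.18, -0.09, 0.13], "angular": [0, 0, 0]}, {"xyz": [-0.18, -0.09, 0.13], "angular": [0, 0, 0]}], "gripper": 0.035}}

```text
time: 33.08
ee_pos: [0.4253, 0.0538, 0.2484]
ee_rot: [0.022, 0.999, -0.0, -0.043]
ft_force: [0.9, 1.0, -0.1]
opening: 0.0351
finger_force: 0.0
```

Run:
```python
from plan import *
im,d=avg('scene',3); A=cloud('scene',d); imt,dt=avg('top',4); W=cloud('top',dt)
cv2.imwrite('pics/s3.png',np.hstack([cv2.resize(cv2.cvtColor(im[150:270,180:310],cv2.COLOR_RGB2BGR),(390,360)),cv2.resize(cv2.cvtColor(imt[120:270,190:410],cv2.COLOR_RGB2BGR),(400,360))]))
p=W[box(W,.4,.56,-.45,-.2,.1,.135)];print('tote',len(p),cv2.minAreaRect(p[:,:2].astype(np.float32)*1000))
M=r.masks_of('mat','top')[0]['region']; q=W[M&(np.abs(W[...,2])<.02)]; print('mat',cv2.minAreaRect(q[:,:2].astype(np.float32)*1000))
p=W[box(W,.4,.58,-.45,-.2,.03,.135)];print('tote all',len(p),cv2.minAreaRect(p[:,:2].astype(np.float32)*1000))
for i in(1,2,3):
    B=np.linalg.inv(bay(i,0,0,0)); L=(np.c_[W.reshape(-1,3),np.ones(W.size//3)]@B.T)[:,:3]
    q=L[(np.abs(L[:,1])<.024)&(L[:,2]>.115)&(L[:,2]<.14)&(L[:,0]>-.01)&(L[:,0]<.0165)&(np.abs(L[:,1])>.009)]; print(i,len(q),'top edge x,z',np.median(q,0) if len(q) else 0)
    L=(np.c_[A.reshape(-1,3),np.ones(A.size//3)]@B.T)[:,:3]
    q=L[(np.abs(L[:,1])<.024)&(L[:,2]>.04)&(L[:,2]<.11)&(np.abs(L[:,0]-.01)<.015)]
    for _ in range(5):
        c=np.polyfit(q[:,2],q[:,0],1); q=q[np.abs(q[:,0]-np.polyval(c,q[:,2]))<.004]
    print('  back face lean',np.degrees(np.arctan(c[0])),'x0',c[1],len(q))
```

```text
tote 357 ((489.61639404296875, -321.7527160644531), (33.6298828125, 130.10801696777344), 6.893746376037598)
mat ((464.3672180175781, -316.927734375), (149.029296875, 199.82821655273438), 7.7558441162109375)
tote all 931 ((489.03192138671875, -321.87115478515625), (89.78333282470703, 130.5255126953125), 7.504106521606445)
1 27 top edge x,z [0.0125 0.0112 0.1266]
  back face lean 7.2075514693816 x0 0.0016478876879403182 95
2 34 top edge x,z [0.013  0.0096 0.1264]
  back face lean 7.900967453944752 x0 0.0011736940048731079 104
3 24 top edge x,z [ 0.0132 -0.0115  0.1265]
  back face lean 8.153299018596812 x0 0.0005627400980039441 104h.py:23: RuntimeWarning: All-NaN slice encountered
  return D[-1][0],np.nan_to_num(np.nanmedian(d,0))
```

View pics/s3.png

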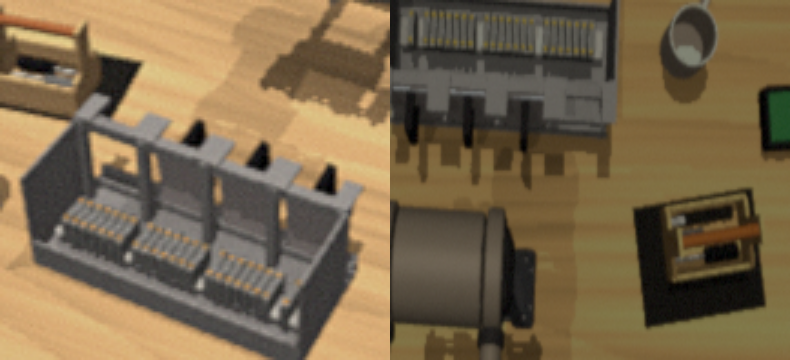

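All three covers rest on the rail, leaning back 7–8° (left picture (180,175), (245,205), (310,230)). The tote (right picture, (715,235)) is on the mat but within about 5 mm of its far edge, so I will recentre it.

Run:
```python
from plan import *
a=np.radians(7.2); y=np.array([np.cos(a),np.sin(a),0]); z=np.array([0,0,-1.]); x=np.cross(y,z)
M=np.c_[x,y,z]
show('above',mat(M,[.4898,-.3218,.235])); show('at',mat(M,[.4898,-.3218,.1115])); print(r.get_obs()['qpos'])
```

```text
above xyz [0.0597, -0.3773, -0.0124] ang [-0.062, -0.069, -1.401]
at xyz [0.0597, -0.3773, -0.1359] ang [-0.062, -0.069, -1.401]
[-0.0477  0.2166  1.6838 -0.0015  1.3267 -1.5746]
```

{"method": "servo_tool", "body": {"motion": [{"xyz": [0.003, -0.018, 0], "angular": [0, 0, -0.06]}, {"xyz": [0.0597, -0.3773, -0.005], "angular": [-0.062, -0.069, -1.401]}, {"xyz": [0.0597, -0.3773, -0.005], "angular": [-0.062, -0.069, -1.401]}, {"xyz": [0.0597, -0.3773, -0.005], "angular": [-0.062, -0.069, -1.401]}, {"xyz": [0.0597, -0.3773, -0.005], "angular": [-0.062, -0.069, -1.401]}, {"xyz": [0.0597, -0.3773, -0.005], "angular": [-0.062, -0.069, -1.401]}, {"xyz": [0.0597, -0.3773, -0.005], "angular": [-0.062, -0.069, -1.401]}, {"xyz": [0.0597, -0.3773, -0.0124], "angular": [-0.062, -0.069, -1.401]}, {"xyz": [0.0597, -0.3773, -0.0124], "angular": [-0.062, -0.069, -1.401]}, {"xyz": [0.0597, -0.3773, -0.0124], "angular": [-0.062, -0.069, -1.401]}, {"xyz": [0.0597, -0.3773, -0.0124], "angular": [-0.062, -0.069, -1.401]}, {"xyz": [0.0597, -0.3773, -0.0124], "angular": [-0.062, -0.069, -1.401]}, {"xyz": [0.0597, -0.3773, -0.0124], "angular": [-0.062, -0.069, -1.401]}, {"xyz": [0.0597, -0.3773, -0.0124], "angular": [-0.062, -0.069, -1.401]}, {"xyz": [0.0597, -0.3773, -0.0124], "angular": [-0.062, -0.069, -1.401]}, {"xyz": [0.0597, -0.3773, -0.0124], "angular": [-0.062, -0.069, -1.401]}], "gripper": 0.055}}

```text
time: 34.82
ee_pos: [0.4893, -0.3218, 0.2351]
ee_rot: [0.661, 0.751, 0.0, -0.0]
ft_force: [-0.2, 0.3, 0.5]
opening: 0.0546
finger_force: 0.0
```

Run:
```python
from plan import *
a=np.radians(7.2); y=np.array([np.cos(a),np.sin(a),0]); z=np.array([0,0,-1.]); x=np.cross(y,z)
show('at',mat(np.c_[x,y,z],[.4898,-.3218,.1115]))
im,d=snap('scene'); A=cloud('scene',d); p=A[box(A,.4,.56,-.45,-.2,.1,.135)];print(len(p),cv2.minAreaRect(p[:,:2].astype(np.float32)*1000))
```

```text
at xyz [0.0005, 0.0, -0.1236] ang [-0.0, -0.0, -0.002]
170 ((491.54290771484375, -323.17230224609375), (40.09117889404297, 133.35304260253906), 8.943951606750488)
```

{"method": "servo_tool", "body": {"motion": [{"xyz": [0, 0, -0.04], "angular": [0, 0, 0]}, {"xyz": [0, 0, -0.08], "angular": [0, 0, 0]}, {"xyz": [0, 0, -0.105], "angular": [0, 0, 0]}, {"xyz": [0, 0, -0.118], "angular": [0, 0, 0]}, {"xyz": [0.0005, 0, -0.1236], "angular": [0, 0, 0]}, {"xyz": [0.0005, 0, -0.1236], "angular": [0, 0, 0]}, {"xyz": [0.0005, 0, -0.1236], "angular": [0, 0, 0]}]}}

```text
time: 35.45
ee_pos: [0.49, -0.3225, 0.1124]
ee_rot: [0.661, 0.75, 0.0, 0.001]
ft_force: [0.8, -0.0, -0.3]
opening: 0.0549
finger_force: 0.0
```

{"method": "servo_tool", "body": {"motion": [{"xyz": [0, 0, 0], "angular": [0, 0, 0]}, {"xyz": [0, 0, 0], "angular": [0, 0, 0]}, {"xyz": [0, 0, 0], "angular": [0, 0, 0]}, {"xyz": [0, 0, 0], "angular": [0, 0, 0]}, {"xyz": [0, 0, 0], "angular": [0, 0, 0]}, {"xyz": [0, 0, 0], "angular": [0, 0, 0]}, {"xyz": [0, 0, 0.005], "angular": [0, 0, 0]}, {"xyz": [0, 0, 0.012], "angular": [0, 0, 0]}, {"xyz": [-0.005, 0.001, 0.015], "angular": [0, 0, 0]}, {"xyz": [-0.013, 0.0025, 0.015], "angular": [0, 0, 0]}, {"xyz": [-0.021, 0.004, 0.015], "angular": [0, 0, 0]}, {"xyz": [-0.025, 0.005, 0.015], "angular": [0, 0, 0]}, {"xyz": [-0.025, 0.005, 0.015], "angular": [0, 0, 0]}, {"xyz": [-0.025, 0.005, 0.009], "angular": [0, 0, 0]}, {"xyz": [-0.025, 0.005, 0.004], "angular": [0, 0, 0]}, {"xyz": [-0.025, 0.005, 0.001], "angular": [0, 0, 0]}, {"xyz": [-0.025, 0.005, 0.001], "angular": [0, 0, 0]}], "gripper": 0.0, "squeeze": 40}}

```text
time: 36.87
ee_pos: [0.4642, -0.3172, 0.1132]
ee_rot: [0.662, 0.75, -0.0, -0.0]
ft_force: [-5.2, 3.1, 6.6]
opening: 0.0149
finger_force: 40.0
```

{"method": "servo_tool", "body": {"motion": [{"xyz": [0, 0, 0], "angular": [0, 0, 0]}, {"xyz": [0, 0, 0], "angular": [0, 0, 0]}, {"xyz": [0, 0, 0], "angular": [0, 0, 0]}, {"xyz": [0, 0, 0], "angular": [0, 0, 0]}, {"xyz": [0, 0, 0.01], "angular": [0, 0, 0]}, {"xyz": [0, 0, 0.04], "angular": [0, 0, 0]}, {"xyz": [0, 0, 0.08], "angular": [0, 0, 0]}, {"xyz": [0, 0, 0.12], "angular": [0, 0, 0]}, {"xyz": [-0.04, 0.02, 0.14], "angular": [0, 0, 0]}, {"xyz": [-0.07, 0.04, 0.15], "angular": [0, 0, 0]}, {"xyz": [-0.1, 0.08, 0.15], "angular": [0, 0, 0]}, {"xyz": [-0.1, 0.11, 0.15], "angular": [0, 0, 0]}, {"xyz": [-0.1, 0.14, 0.15], "angular": [0, 0, 0]}, {"xyz": [-0.1, 0.14, 0.15], "angular": [0, 0, 0]}], "gripper": 0.055}}

```text
time: 38.03
ee_pos: [0.3633, -0.1731, 0.2638]
ee_rot: [0.661, 0.75, 0.001, 0.0]
ft_force: [-0.3, 0.0, 0.5]
opening: 0.0547
finger_force: 0.0
```

Run:
```python
from plan import *
im,d=avg('scene',2); A=cloud('scene',d); imt,dt=avg('top',3); W=cloud('top',dt)
cv2.imwrite('pics/fin.png',np.hstack([cv2.resize(cv2.cvtColor(im[140:280,110:400],cv2.COLOR_RGB2BGR),(400,300)),cv2.resize(cv2.cvtColor(imt[110:270,70:460],cv2.COLOR_RGB2BGR),(400,300))]))
p=W[box(W,.4,.58,-.45,-.2,.03,.135)];print('tote all',len(p),cv2.minAreaRect(p[:,:2].astype(np.float32)*1000),np.percentile(p[:,2],98))
```

```text
tote all 876 ((464.5400695800781, -317.666259765625), (90.0721664428711, 132.66714477539062), 7.401113033294678) 0.12856246556130957h.py:23: RuntimeWarning: All-NaN slice encountered
  return D[-1][0],np.nan_to_num(np.nanmedian(d,0))
```

View pics/fin.png

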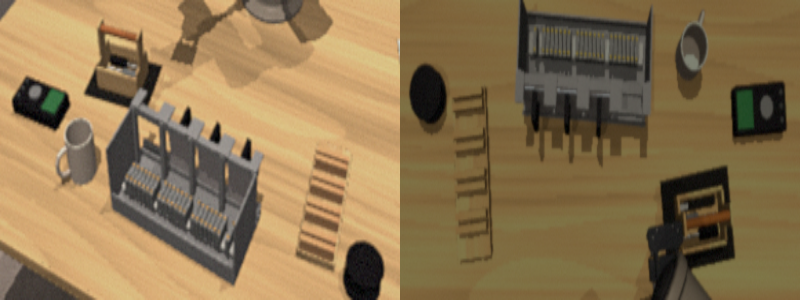

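The rack is empty at (325,205). The three covers are seated with handles out at (185,120), (215,135) and (245,150). The tote is centred on the mat, and the reel, mug and meter have not moved.

```bash
python3 -c "
from workcell import r
print(r.close_job())"
```

```text
the job is handed in; nothing more can be done
None
```

The job is handed in at about 38 s of the 210 s allowed: the tote stands centred on the mat (put back after a mid-run knock), and all three covers from the rack are seated in bays 1, 2 and 3, leaning back 7–8° on the rail.

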